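Lock a tube carrier in the bench clamp, load it, release it and put it back

ROBOT

A 6-joint arm with a two-finger parallel gripper is mounted at the origin on a cart in front of the work surface, level with it; the furniture and walls round the work are solid. World frame = base frame: x ahead of the robot, y to its left, z up, the work surface at z = 0. Lengths are in m, angles in rad, forces in N, time in s.
With the tool pointing down it reaches from about 0.3 to 0.85 m from the base axis. Payload 5.4 kg.
Tool frame: the origin (TCP) lies between the finger pads; the fingertips stand 11 mm ahead of it and the grasp point (between the pads) lies 8 mm behind it (robot.finger_overhang is the distance from the TCP to the fingertips, in m); z points along the fingers, y is the direction in which the jaws open and shut (so a half turn about z gives the same grasp; the last joint's range is limited). The gripper opens to 85 mm and grips with 20 to 120 N. Pads are 22 mm wide; open, the fingers measure 114 mm over their backs; the gripper's body (76 mm by 85 mm) begins 54 mm behind the grasp point. The pads swing forward as they close: fully open they stand 13 mm farther back than shut.
Start: joints at [-1.475, 0.158, 1.597, -0, 1.386, -0.21], TCP at [0.173, -0.548, 0.242] pointing down, gripper open.
Joint ranges: [-2.91, 2.91], [-0.94, 2.29], [0.18, 2.7], [-1.29, 4.43], [0.17, 2.64], [-3, 3]. Speed limits (rad/s): [2.57, 2.57, 3.14, 3.14, 3.14, 3.14].

INTERFACE

Orientations are given as [roll, pitch, yaw] about the fixed x, y, z axes, in that order (R = Rz(yaw) Ry(pitch) Rx(roll)).
In Python, from bench import monitor, vision, robot gives the robot as it stands.
- The arm moves only by the tool carry_out, never from a script. Its argument "series" is a list of rows, each an object of numbers: "gripper": the opening, from 0 (shut) to 1 (fully open); "dx", "dy", "dz": the shift along the tool's x, y, z in cm; "yaw": the turn about the tool's z in rad. In form: [{"gripper": .., "dx": .., "dy": .., "dz": .., "yaw": ..}, ...]. A call has 1 to 20 rows; each row shifts and turns the commanded pose from where the row before left it, along the tool's axes as they then stand; what a row does not reach is not made up. A row lasts 1/10 s, in which the tool goes at most 50 mm and 8.59 degrees, less where a joint would pass 70% of its speed; a pose out of reach is approached as far as the arm can. A call is refused whole if a number of a shift passes 5 or a number of a turn 0.15, either way. A call with a gripper value outside its range is refused whole. The fingers move at their own pace and stop on an object; "squeeze" is the grip in N (left out, the last holds). Time passes only in rows, so rows that do not move let the fingers close. It gives the time, the measured TCP pose, the force and the opening at its end, in the units of the state.
- monitor.get_obs(): the state, without advancing time (a new reading comes with each control period).
- vision.get_image(name): name is "scene" or "top" or "wrist"; returns the picture (400x640x3 uint8, blue, green, red); there is no depth.
- vision.camera_model(name): a dict with "fx", "fy", "cx", "cy" (pixels), "T" (4x4, takes a point from camera to world coordinates). Camera axes: x right, y up, looking along -z (the intrinsics and any distortion apply to the point x, -y, -z); pixel columns grow to the right and rows downward; lengths in m; the calibration is good to about 2 mm. A picture is of the moment at which its call begins: read the wrist's pose just before it. camera_model takes no time and is no camera call; for the wrist camera it gives the pose at the moment of the call.
- robot.hand_in(): hands the job in, once; it reports no verdict.
The state is a dict: "clock": time; "qpos": joint angles; "dq": joint speeds; "joint_efforts": joint torques, N m; "tcp_pos": TCP position; "tcp_rot": TCP orientation; "wrist_force": force on the tool from outside, world axes, zero at the start; "ft_torque": the same for the moment, N m; "opening": finger opening in m.
Only numpy, scipy, OpenCV 4.12 (cv2) and the standard library are available. Lean on these libraries where they do the work, as an engineer would, in place of code of your own. Each camera call takes 0.05 s, during which the arm holds its last target.

TASK

Take the empty tube carrier out of the steel tray, stand it in the nest of the bench clamp and press the clamp's handle over until it locks on the carrier, then move every sample tube from the rack into the carrier's holes, fully down, one to a hole, while it stays locked. When all are in, flick the release lever so that the clamp springs open, and lift the loaded carrier by its knob back into the tray, standing flat with all its tubes. Do not let a tube fall over, and leave the other things on the bench where they are.

Things in the scene. Friction and masses are not known exactly. Their poses are not given: they have to be found in the camera images.
- carrier_mid (a point): Tube carrier, loose, about 0.35 kg: white block 144 (its x) x 44 (its y) x 54 mm tall with a black knob on a thin steel post in its middle, 122 mm tall in all. The point is on the post's axis, 60 mm above the underside; z is up the post. Starts upright and empty in the tray. Loaded, the tube caps reach 94 mm above its underside.
- carrier_knob (a point): Centre of the carrier's black knob, 107 mm above the carrier's underside, the place to grip it: 20 mm square, 30 mm tall, faces square to the carrier's x and y (post below it 14 mm thick).
- carrier_hole (a point): Centre of the mouth of one of the carrier's four square holes, the one at carrier x = +58 mm; the others are at x = +31, -31 and -58 mm, all at y = 0 with their mouths in the block's top, 54 mm above the underside. 20 mm wide, 48 mm deep (floor 6 mm above the underside).
- tube_0_mid (a point): Capped sample tube, 88 mm tall, body 15.4 mm across, cap 17.2 mm across over the top 14 mm, 16 g; may be absent. The point is its centre, 44 mm above its foot (cap centre 37 mm farther along its z, which points to the cap). Starts upright in a cell of the rack. Tubes are alike for this job; any free hole will do.
- tube_1_mid (a point): Capped sample tube, 88 mm tall, body 15.4 mm across, cap 17.2 mm across over the top 14 mm, 16 g; may be absent. The point is its centre, 44 mm above its foot (cap centre 37 mm farther along its z, which points to the cap). Starts upright in a cell of the rack. Tubes are alike for this job; any free hole will do.
- tube_2_mid (a point): Capped sample tube, 88 mm tall, body 15.4 mm across, cap 17.2 mm across over the top 14 mm, 16 g; may be absent. The point is its centre, 44 mm above its foot (cap centre 37 mm farther along its z, which points to the cap). Starts upright in a cell of the rack. Tubes are alike for this job; any free hole will do.
- tube_3_mid (a point): Capped sample tube, 88 mm tall, body 15.4 mm across, cap 17.2 mm across over the top 14 mm, 16 g; may be absent. The point is its centre, 44 mm above its foot (cap centre 37 mm farther along its z, which points to the cap). Starts upright in a cell of the rack. Tubes are alike for this job; any free hole will do.
- tube_rack: Teal open-grid tube rack, 131 (its x) x 68 x 51 mm tall, does not move; origin at the centre of its underside. The tubes stand on its floor, 3 mm up, their caps' tops 40 mm above its top; their centres are over 40 mm apart, and they lift straight out.
- clamp_nest (a point): Bench locking clamp, fixed. The point is the centre of the nest floor, 8 mm above the bench; its axes are the clamp's: x along the nest, y from the nest towards the handle, z up. The carrier stands here with its x along the clamp's x (either way round), between end stops 14 mm high at x = -76 and +76 mm. Held by the jaws it is centred at y = 0.
- clamp_jaw_face (a point): Top edge of the fixed jaw's gripping face, at y = -22 mm from the nest centre, 39 mm above the nest floor. The moving jaw faces it from y = +36 mm when open (so the carrier, set down at y = +7 mm, has 7 mm of room on each side) and moves 16 mm per rad of handle towards it, pushing the carrier up against it. Moving jaw top: 36 mm above the nest floor.
- clamp_pivot (a point): Pivot of the clamp's handle and of its release lever: 85 mm from the nest centre along the clamp's y, 44 mm above the nest floor; both turn about the clamp's x.
- clamp_handle_grip (a point): Middle of the black handle grip, 75 mm from the pivot; the grip is 22 mm wide (clamp x), 14 mm thick and runs from 42 to 102 mm from the pivot.
- clamp_handle (a joint): Clamp handle, rad. 0: open, standing 1.0 rad above level, leaning to the clamp's +y. Grows as it is swept to +y and down (about 5 N at the grip); past about 0.5 it snaps over centre and locks at about 0.9 on the carrier (1.0, level, if empty). Locked, it stays down; the release lever frees it, and it then springs up to 0.
- release_lever_tip (a point): Centre of the black paddle on top of the release lever (26 mm wide along clamp x, 10 mm thick, 24 mm high), 55 mm above the pivot when at rest and 48 mm to the clamp's -x side of the handle's middle.
- release_lever (a joint): Release lever, rad. 0: upright (rest). Grows as the paddle is pushed towards the clamp's +y, to at most 0.75; the locked clamp lets go at about 0.5 to 0.6 and the handle flies up. About 15 N at the paddle; springs back to 0 by itself.
- tray: Shallow steel tray, fixed, 190 (its x) x 100 (its y) x 12 mm high, wall and floor 4 mm; origin at the centre of its underside. The carrier fits lying along the tray's x, either way round.
- erlenmeyer: conical glass flask, 64 mm across, 106 mm tall; a bystander, to be left alone; origin at the centre of its underside.
- amber_jar: brown jar, 52 mm across, 82 mm tall; a bystander, to be left alone; origin at the centre of its underside.
- vial_0: small vial with a black cap, 22 mm across, 48 mm tall; a bystander, to be left alone; origin at the centre of its underside.
- lab_timer: small white timer, 58x62x19 mm; a bystander, to be left alone; origin at the centre of its underside.

How it is judged:
By the outcome, as a careful person would: the job done as asked, in the order asked, and still so for the second after the job is handed in, with the robot touching nothing.
Of tube_0, tube_1, tube_2, tube_3 only 2 to 4 are there at a start; the rules pass over those that are not, and their reading is None.
At some moment in a run one of carrier may be knocked a few centimetres aside while the robot is not near it.
It also fails if it takes over 210 s, if anything falls off the work surface, if the arm or the gripper's body presses on something with over 40 N, if the wrist force passes 120 N, or if a joint passes its speed limit or range.

## Working session

There is one attempt and no reset: what is moved stays moved. The work goes in short steps, Python scripts to look and compute and a tool call to move; the robot and the scene stay as the last step left them, time stands still between calls to the robot, and variables do not carry over. Pictures are saved under pics/ and viewed, and the job is handed in when it is done.

Besides the shell and the picture viewer there is one more tool, called as name([rows], argument=value, ...), one row to a line, values as JSON. carry_out: Moves the arm, as the interface text tells. Its arguments: {"type":"object","properties":{"series":{"type":"array"},"squeeze":{"type":"number"}},"required":["series"]}

```bash
mkdir -p pics; ls; python3 - <<'E'
from bench import monitor, vision, robot
import cv2,numpy as np
np.set_printoptions(precision=4,suppress=True)
o=monitor.get_obs(); print(o, getattr(robot,'finger_overhang',None))
for n in ["scene","top","wrist"]:
    m=vision.camera_model(n); print(n,m)
    cv2.imwrite(f"pics/a_{n}.png",vision.get_image(n))
E
```

```text
pics
{'clock': 0.0, 'qpos': array([-1.475 ,  0.1591,  1.5983, -0.    ,  1.3862, -0.2101]), 'dq': array([ 0.    , -0.0002,  0.0018, -0.0028,  0.0011, -0.    ]), 'joint_efforts': array([ -0.0005, -39.5998, -33.143 ,  -0.0002,   0.0084,  -0.    ]), 'tcp_pos': array([ 0.1731, -0.5477,  0.2413]), 'tcp_rot': array([-3.1397, -0.0004,  0.3059]), 'wrist_force': array([-0.1118,  0.1044, -0.564 ]), 'ft_torque': array([-0.0223, -0.0313,  0.0031]), 'opening': 0.08525497852141109} 0.011
scene {'fx': 391.3077919593624, 'fy': 391.3077919593624, 'cx': 318.2113541230894, 'cy': 199.72981664791834, 'T': array([[-0.4883,  0.4827, -0.727 , -0.4026],
       [-0.8723, -0.2458,  0.4227,  0.58  ],
       [ 0.0254,  0.8406,  0.5411,  0.8127],
       [ 0.    ,  0.    ,  0.    ,  1.    ]])}
top {'fx': 444.5215624437611, 'fy': 444.5215624437611, 'cx': 313.9303837211167, 'cy': 201.893260424596, 'T': array([[-0.009 ,  0.9819, -0.189 ,  0.2794],
       [-0.9999, -0.0076,  0.0079,  0.014 ],
       [ 0.0063,  0.1891,  0.9819,  1.469 ],
       [ 0.    ,  0.    ,  0.    ,  1.    ]])}
wrist {'fx': 312.9412498662983, 'fy': 312.9412498662983, 'cx': 324.05450534336296, 'cy': 202.0602241176437, 'T': array([[ 0.3005,  0.9151,  0.2689,  0.2406],
       [-0.9538,  0.2888,  0.0832, -0.5275],
       [-0.0015, -0.2815,  0.9596,  0.3735],
       [ 0.    ,  0.    ,  0.    ,  1.    ]])}
```

View pics/a_scene.png

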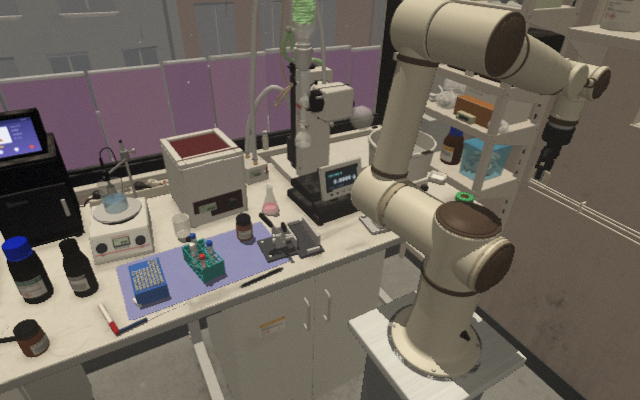

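View pics/a_top.png

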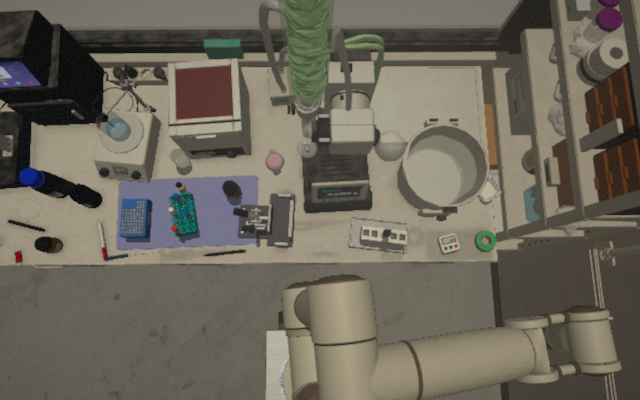

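View pics/a_wrist.png

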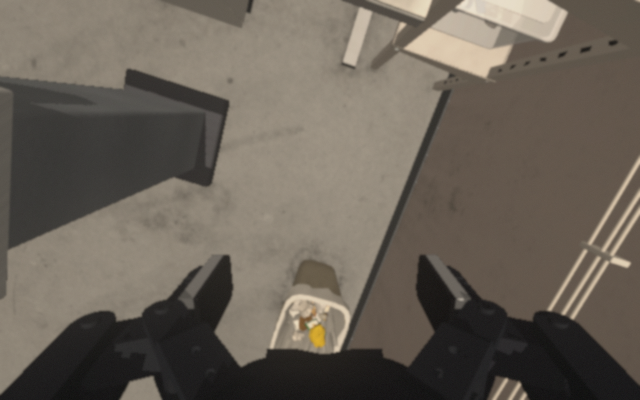

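The top view shows the tray and carrier near (380,235), the clamp near (265,220), the rack near (184,213) and the tubes at its cells. I'll zoom in on these.

```bash
cat > h.py <<'E'
import cv2,numpy as np
from bench import monitor, vision, robot
from scipy.spatial.transform import Rotation as Rt
np.set_printoptions(precision=4,suppress=True)
def ray(m,u,v):
    d=np.array([(u-m['cx'])/m['fx'],-(v-m['cy'])/m['fy'],-1.0])
    return m['T'][:3,3],m['T'][:3,:3]@d
def onz(m,u,v,z):
    o,d=ray(m,u,v); return o+d*(z-o[2])/d[2]
def proj(m,p):
    q=m['T'][:3,:3].T@(np.asarray(p,float)-m['T'][:3,3])
    return np.array([m['cx']+m['fx']*q[0]/-q[2], m['cy']+m['fy']*q[1]/q[2]])
def tri(m1,p1,m2,p2):
    o1,d1=ray(m1,*p1);o2,d2=ray(m2,*p2)
    s=np.linalg.lstsq(np.c_[d1,-d2],o2-o1,rcond=None)[0]
    a=o1+d1*s[0];b=o2+d2*s[1]; return (a+b)/2,np.linalg.norm(a-b)
def T_tool():
    o=monitor.get_obs(); T=np.eye(4); T[:3,:3]=Rt.from_euler('xyz',o['tcp_rot']).as_matrix(); T[:3,3]=o['tcp_pos']; return T
def todo(p,yaw=None):
    """shift in tool axes (cm) to bring TCP to p, with yaw err (world yaw of tool y axis mod pi)"""
    T=T_tool(); d=T[:3,:3].T@(np.asarray(p)-T[:3,3])*100
    r=[d]
    if yaw is not None:
        y=T[:3,1]; cur=np.arctan2(y[1],y[0]); e=(yaw-cur+np.pi/2)%np.pi-np.pi/2
        r.append(-e) # tool z down
    return r
def crop(n,f,x0,y0,x1,y1,k):
    im=vision.get_image(n); cv2.imwrite(f,cv2.resize(im[y0:y1,x0:x1],None,fx=k,fy=k,interpolation=cv2.INTER_CUBIC))
E
python3 - <<'E'
from h import *
im=cv2.imread('pics/a_top.png')
cv2.imwrite('pics/b1.png',cv2.resize(im[165:260,110:305],None,fx=4,fy=4,interpolation=cv2.INTER_CUBIC))
cv2.imwrite('pics/b2.png',cv2.resize(im[200:270,330:510],None,fx=4,fy=4,interpolation=cv2.INTER_CUBIC))
im=cv2.imread('pics/a_scene.png')
cv2.imwrite('pics/b3.png',cv2.resize(im[195:310,110:330],None,fx=3.5,fy=3.5,interpolation=cv2.INTER_CUBIC))
m=vision.camera_model('top')
for u,v in [(265,220),(184,213),(380,235),(448,242),(274,160)]: print(onz(m,u,v,0.03))
E
```

```text
[0.4974 0.1629 0.03  ]
[0.5227 0.4283 0.03  ]
[ 0.4451 -0.2115  0.03  ]
[ 0.4205 -0.4316  0.03  ]
[0.7006 0.1352 0.03  ]
```

View pics/b1.png

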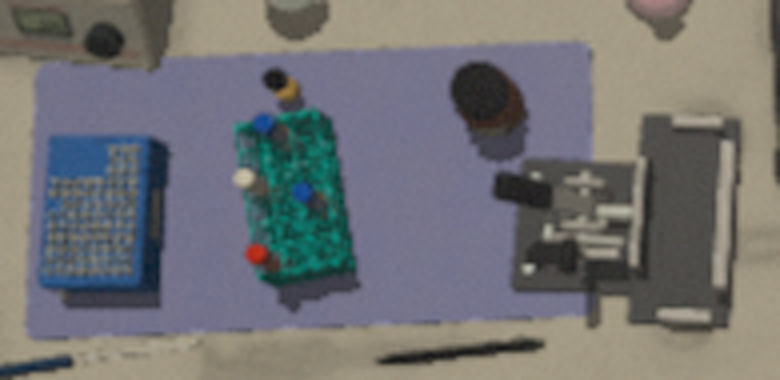

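View pics/b2.png

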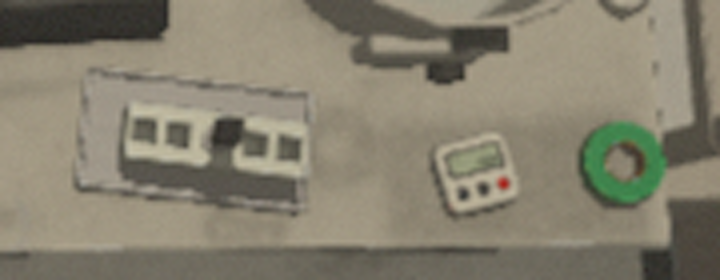

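View pics/b3.png

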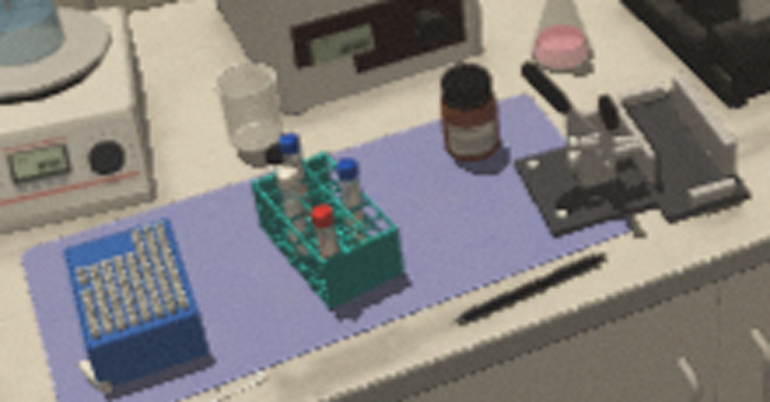

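Top view: four tubes (caps blue, white, blue and red), so no hole stays free. The clamp nest is on the right of the clamp with its handle to the left (+y), and the carrier lies along the tray. I'll raise the arm and go above the carrier for a close look.

carry_out([
  {"dz": -4, "gripper": 1},
  {"dz": -4},
  {"dx": 3.3, "dy": -2.3},
  {"dx": 3.3, "dy": -2.3},
  {"dx": 3.3, "dy": -2.3},
  {"dx": 3.3, "dy": -2.3},
  {"dx": 3.3, "dy": -2.3},
  {"dx": 3.3, "dy": -2.3},
  {"dx": 3.3, "dy": -2.3},
  {"dx": 3.3, "dy": -2.3},
  {"dx": 3.3, "dy": -2.3},
  {"yaw": -0.146},
  {"yaw": -0.146},
  {"yaw": -0.146},
  {"yaw": -0.146},
  {"yaw": -0.146},
  {"yaw": -0.146},
  {"yaw": -0.146},
  {"yaw": -0.146},
  {"dz": 0},
])

```text
invalid input at $.series[0]: expected keys gripper, dx, dy, dz, yaw
```

```bash
python3 - <<'E'
from h import *
m=vision.camera_model('wrist');im=vision.get_image('wrist');cv2.imwrite('pics/c1.png',im)
o=monitor.get_obs();print(o['tcp_pos'],o['tcp_rot'],o['qpos'],m['T'])
E
```

```text
[ 0.173  -0.548   0.2417] [-3.1404 -0.0002  0.3058] [-1.4751  0.1589  1.5977 -0.      1.3862 -0.2101] [[ 0.3005  0.9151  0.2689  0.2406]
 [-0.9538  0.2887  0.0834 -0.5275]
 [-0.0013 -0.2815  0.9595  0.3737]
 [ 0.      0.      0.      1.    ]]
```

View pics/c1.png

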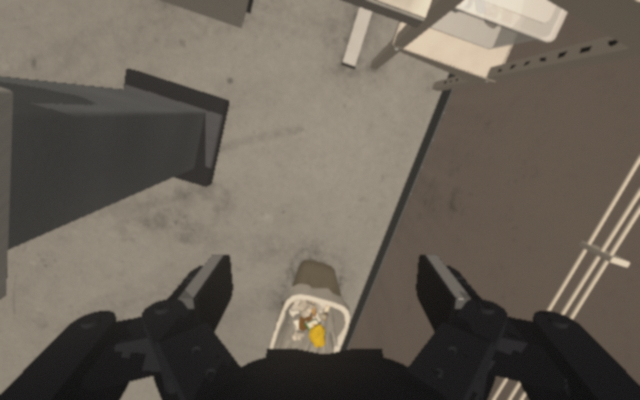

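The call was refused because every key is required, so the picture shows the same start view over the floor. I'll resend it with all the keys.

carry_out([
  {"gripper": 1, "dx": 0, "dy": 0, "dz": -4, "yaw": 0},
  {"gripper": 1, "dx": 0, "dy": 0, "dz": -4, "yaw": 0},
  {"gripper": 1, "dx": 3.3, "dy": -2.3, "dz": 0, "yaw": 0},
  {"gripper": 1, "dx": 3.3, "dy": -2.3, "dz": 0, "yaw": 0},
  {"gripper": 1, "dx": 3.3, "dy": -2.3, "dz": 0, "yaw": 0},
  {"gripper": 1, "dx": 3.3, "dy": -2.3, "dz": 0, "yaw": 0},
  {"gripper": 1, "dx": 3.3, "dy": -2.3, "dz": 0, "yaw": 0},
  {"gripper": 1, "dx": 3.3, "dy": -2.3, "dz": 0, "yaw": 0},
  {"gripper": 1, "dx": 3.3, "dy": -2.3, "dz": 0, "yaw": 0},
  {"gripper": 1, "dx": 3.3, "dy": -2.3, "dz": 0, "yaw": 0},
  {"gripper": 1, "dx": 3.3, "dy": -2.3, "dz": 0, "yaw": 0},
  {"gripper": 1, "dx": 0, "dy": 0, "dz": 0, "yaw": -0.146},
  {"gripper": 1, "dx": 0, "dy": 0, "dz": 0, "yaw": -0.146},
  {"gripper": 1, "dx": 0, "dy": 0, "dz": 0, "yaw": -0.146},
  {"gripper": 1, "dx": 0, "dy": 0, "dz": 0, "yaw": -0.146},
  {"gripper": 1, "dx": 0, "dy": 0, "dz": 0, "yaw": -0.146},
  {"gripper": 1, "dx": 0, "dy": 0, "dz": 0, "yaw": -0.146},
  {"gripper": 1, "dx": 0, "dy": 0, "dz": 0, "yaw": -0.146},
  {"gripper": 1, "dx": 0, "dy": 0, "dz": 0, "yaw": -0.146},
  {"gripper": 1, "dx": 0, "dy": 0, "dz": 0, "yaw": 0},
])

```text
clock: 2.2
tcp_pos: [0.3939, -0.2614, 0.3221]
tcp_rot: [-3.141, -0.0, 1.474]
wrist_force: [-0.3, 1.2, 0.1]
opening: 0.0852
```

```bash
python3 - <<'E'
from h import *
m=vision.camera_model('wrist');im=vision.get_image('wrist');cv2.imwrite('pics/c2.png',im)
o=monitor.get_obs();print(o['clock'],o['tcp_pos'],o['tcp_rot'],o['qpos'],m['T'])
E
```

```text
2.25 [ 0.3939 -0.2614  0.3221] [-3.1413 -0.0002  1.4707] [-0.8423 -0.1565  1.7558  0.      1.5427 -0.7423] [[ 0.9953  0.0931  0.0275  0.4   ]
 [-0.097   0.955   0.2804 -0.1912]
 [-0.0002 -0.2818  0.9595  0.4542]
 [ 0.      0.      0.      1.    ]]
```

View pics/c2.png

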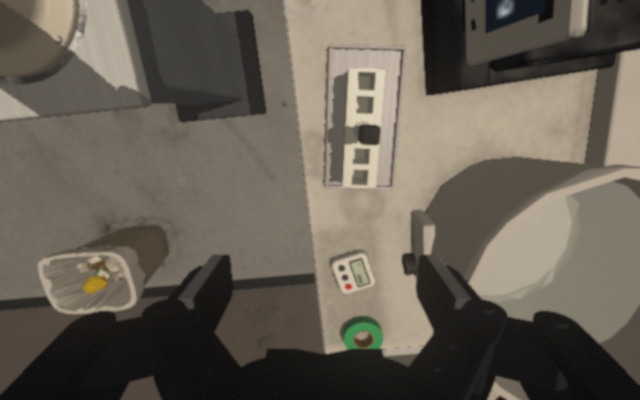

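The wrist view shows the carrier in the tray around (365,128), knob at (369,134), tray corners (328,47) to (392,187). Measuring the carrier top at z = 0.058 and the knob top at z = 0.126.

```bash
python3 - <<'E'
from h import *
m=vision.camera_model('wrist');im=vision.get_image('wrist')
c=im[30:200,310:420]; cv2.imwrite('pics/c3.png',cv2.resize(c,None,fx=5,fy=3.4,interpolation=cv2.INTER_CUBIC) if 0 else cv2.resize(c,None,fx=3.5,fy=3.5,interpolation=cv2.INTER_CUBIC))
print(c[20:24,40:46].tolist()[0][:2], im[80,367],im[75,352],im[60,335])
hsv=cv2.cvtColor(im,cv2.COLOR_BGR2HSV); g=cv2.cvtColor(im,cv2.COLOR_BGR2GRAY)
print(g[60:64,325:405])
E
```

```text
[[151, 164, 177], [149, 162, 174]] [ 92 105 111] [184 209 221] [158 171 184]
[[156 136 113 125 150 162 165 170 170 172 173 175 175 174 173 172 174 173
  173 171 171 172 174 178 178 178 177 176 176 176 177 176 177 178 179 178
  177 177 176 175 175 175 176 179 182 182 180 180 180 181 179 179 178 180
  181 181 179 177 179 179 180 179 179 179 181 182 183 182 181 180 179 180
  173 148 110  87  92 119 145 155]
 [150 130 112 125 150 162 166 169 171 172 174 175 176 174 174 172 173 175
  174 171 171 172 174 177 178 178 175 176 176 177 176 176 177 179 180 179
  176 177 176 174 175 175 176 178 180 181 181 180 180 181 179 179 179 181
  183 180 179 177 178 178 179 180 180 179 181 183 183 182 181 181 180 180
  173 147 109  84  92 122 148 155]
 [138 119 106 125 150 162 165 169 172 172 174 174 176 174 173 172 172 173
  173 172 171 173 175 176 178 177 176 176 177 177 176 175 177 180 180 177
  178 178 176 174 174 174 175 177 182 183 182 180 181 180 180 179 179 180
  182 181 178 178 178 179 180 180 178 179 180 182 183 181 181 181 181 179
  172 148 111  85  95 124 150 155]
 [129 106 100 124 150 161 163 168 171 172 174 175 177 174 173 172 174 174
  174 173 173 174 174 178 177 178 176 176 176 176 176 176 177 179 180 178
  177 176 177 176 175 175 176 178 181 182 181 180 179 181 180 179 178 180
  183 181 178 176 178 178 180 180 180 178 181 183 182 182 181 180 180 180
  173 146 108  84  96 126 151 156]]
```

View pics/c3.png

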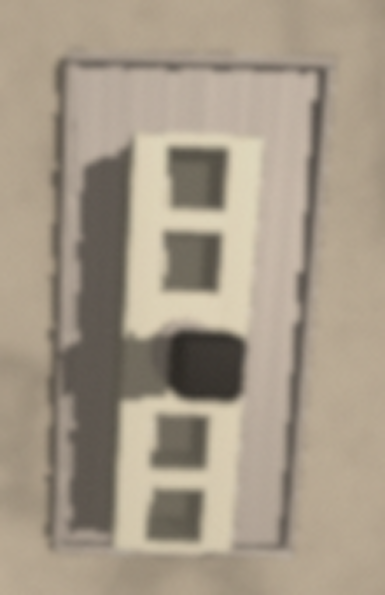

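The zoomed view shows the white block top with its four holes and the knob at about (207,365). The carrier sits close to the tray's near end. Fitting the top with a mask.

```bash
cat >> h.py <<'E'
def carrier(m,im,ztop,roi,show=None,th=195,sat=60):
    """white top -> corners/centre/axis on plane ztop (from filled contour)"""
    x0,y0,x1,y1=roi
    k=4
    c=cv2.resize(im[y0:y1,x0:x1],None,fx=k,fy=k,interpolation=cv2.INTER_CUBIC)
    g=cv2.cvtColor(c,cv2.COLOR_BGR2GRAY)
    mk=((g>th)).astype(np.uint8)*255
    mk=cv2.morphologyEx(mk,cv2.MORPH_OPEN,np.ones((5,5)))
    cs,_=cv2.findContours(mk,cv2.RETR_EXTERNAL,cv2.CHAIN_APPROX_NONE)
    ct=max(cs,key=cv2.contourArea)[:,0,:].astype(float)
    uv=(ct+0.5)/k-0.5+[x0,y0]
    P=np.array([onz(m,u,v,ztop)[:2] for u,v in uv])
    r=cv2.minAreaRect((P*1000).astype(np.float32))
    if show: 
        cv2.drawContours(c,[ct.astype(int)],-1,(0,0,255),1); cv2.imwrite(show,c)
    b=cv2.boxPoints(r)/1000
    e=[b[1]-b[0],b[2]-b[1]]; l=max(e,key=np.linalg.norm); a=np.arctan2(l[1],l[0])%np.pi
    return np.array(r[0])/1000,np.array(r[1]),a
E
python3 - <<'E'
from h import *
m=vision.camera_model('wrist');im=vision.get_image('wrist')
print(carrier(m,im,0.058,(320,35,410,195),'pics/c4.png',195))
for p in [(197,180),(192,263),(181,441),(175,514)]:
    print(onz(m,p[0]/3.5+310,p[1]/3.5+30,0.058))
print('knob top',onz(m,207/3.5+310,365/3.5+30,0.126), onz(m,207/3.5+310,372/3.5+30,0.126))
for p in [(60,60),(325,65),(290,548),(52,548)]: print('tray',onz(m,p[0]/3.5+310,p[1]/3.5+30,0.012))
E
```

```text
(array([ 0.451 , -0.1813]), array([65.7602, 42.3882]), np.float32(1.4430432))
[ 0.4534 -0.1638  0.058 ]
[ 0.45   -0.1904  0.058 ]
[ 0.4421 -0.2514  0.058 ]
[ 0.4381 -0.278   0.058 ]
knob top [ 0.444  -0.2196  0.126 ] [ 0.4439 -0.2216  0.126 ]
tray [ 0.4121 -0.1143  0.012 ]
tray [ 0.5089 -0.1258  0.012 ]
tray [ 0.4889 -0.3072  0.012 ]
tray [ 0.3907 -0.2973  0.012 ]
```

View pics/c4.png

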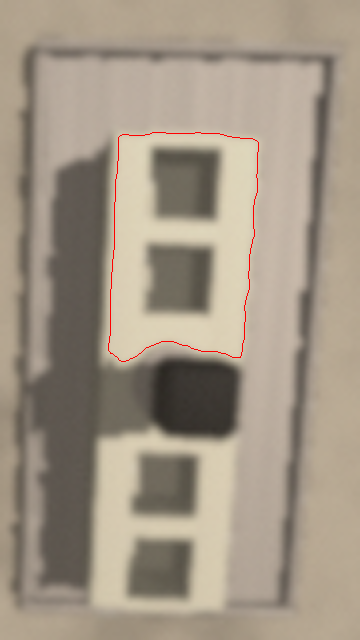

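Checks agree: outer hole spacing 115 mm (given 116), hole-row midpoint (0.446,-0.221), knob (0.444,-0.221), axis about 1.44 rad. Working out the move.

```bash
python3 - <<'E'
from h import *
a=1.44
print(todo([.4452,-.2206,.105],a+np.pi/2))
E
```

```text
[array([ 4.5746,  4.6969, 21.72  ]), np.float64(0.03080022463597487)]
```

carry_out([
  {"gripper": 1, "dx": 1.53, "dy": 1.57, "dz": 0, "yaw": 0},
  {"gripper": 1, "dx": 1.53, "dy": 1.57, "dz": 0, "yaw": 0},
  {"gripper": 1, "dx": 1.52, "dy": 1.56, "dz": 0, "yaw": 0},
  {"gripper": 1, "dx": 0, "dy": 0, "dz": 4, "yaw": 0.031},
  {"gripper": 1, "dx": 0, "dy": 0, "dz": 4, "yaw": 0},
  {"gripper": 1, "dx": 0, "dy": 0, "dz": 2, "yaw": 0},
  {"gripper": 1, "dx": 0, "dy": 0, "dz": 0, "yaw": 0},
  {"gripper": 1, "dx": 0, "dy": 0, "dz": 0, "yaw": 0},
])

```text
clock: 3.15
tcp_pos: [0.4454, -0.2207, 0.223]
tcp_rot: [3.141, 0.0, 1.442]
wrist_force: [-0.2, -0.7, -0.3]
opening: 0.0856
```

```bash
python3 - <<'E'
from h import *
print(todo([.4452,-.2206,.105],1.44+np.pi/2))
m=vision.camera_model('wrist');im=vision.get_image('wrist');cv2.imwrite('pics/c5.png',im)
print(proj(m,[.4452,-.2206,.126]))
E
```

```text
[array([ 0.0087, -0.0301, 11.8021]), np.float64(0.00159612896319139)]
[324.6201 205.9332]
```

View pics/c5.png

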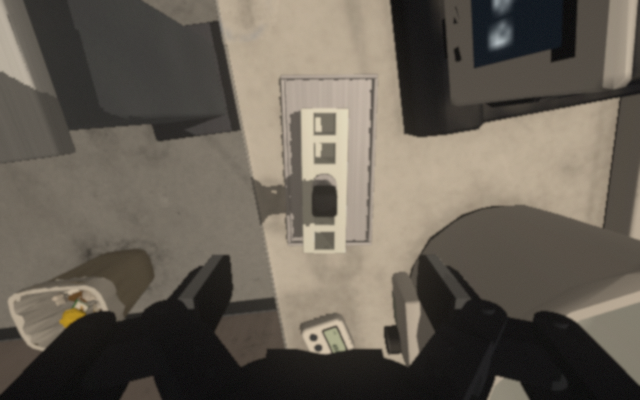

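The knob top projects at (324.6,206), matching the black knob at (324,200), so descend and grip.

carry_out([
  {"gripper": 1, "dx": 0, "dy": 0, "dz": 4, "yaw": 0},
  {"gripper": 1, "dx": 0, "dy": 0, "dz": 4, "yaw": 0},
  {"gripper": 1, "dx": 0, "dy": 0, "dz": 2.5, "yaw": 0},
  {"gripper": 1, "dx": 0, "dy": 0, "dz": 1.3, "yaw": 0},
  {"gripper": 0, "dx": 0, "dy": 0, "dz": 0, "yaw": 0},
  {"gripper": 0, "dx": 0, "dy": 0, "dz": 0, "yaw": 0},
  {"gripper": 0, "dx": 0, "dy": 0, "dz": 0, "yaw": 0},
  {"gripper": 0, "dx": 0, "dy": 0, "dz": 0, "yaw": 0},
  {"gripper": 0, "dx": 0, "dy": 0, "dz": 0, "yaw": 0},
  {"gripper": 0, "dx": 0, "dy": 0, "dz": 0, "yaw": 0},
  {"gripper": 0, "dx": 0, "dy": 0, "dz": 0, "yaw": 0},
], squeeze=60)

```text
clock: 4.3
tcp_pos: [0.4458, -0.2211, 0.1057]
tcp_rot: [3.14, 0.001, 1.443]
wrist_force: [-0.9, -0.1, 6.3]
opening: 0.0192
```

Gripped: opening 19 mm on the 20 mm knob. Lift it, back off, and go to a view of the clamp.

carry_out([
  {"gripper": 0, "dx": 0, "dy": 0, "dz": -1, "yaw": 0},
  {"gripper": 0, "dx": 0, "dy": 0, "dz": -3, "yaw": 0},
  {"gripper": 0, "dx": 0, "dy": 0, "dz": -4, "yaw": 0},
  {"gripper": 0, "dx": 0, "dy": 0, "dz": -4, "yaw": 0},
  {"gripper": 0, "dx": 0, "dy": 0, "dz": -4, "yaw": 0},
  {"gripper": 0, "dx": 0, "dy": 0, "dz": -3, "yaw": 0},
  {"gripper": 0, "dx": 1, "dy": -2, "dz": -1, "yaw": 0},
  {"gripper": 0, "dx": 2, "dy": -3, "dz": 0, "yaw": 0},
  {"gripper": 0, "dx": 4, "dy": -1, "dz": 0, "yaw": 0},
  {"gripper": 0, "dx": 4, "dy": 0, "dz": 0, "yaw": 0},
  {"gripper": 0, "dx": 4, "dy": 1, "dz": 0, "yaw": 0},
  {"gripper": 0, "dx": 3, "dy": 1, "dz": 0, "yaw": 0},
  {"gripper": 0, "dx": 2, "dy": 1, "dz": 0, "yaw": 0},
  {"gripper": 0, "dx": 0, "dy": 0, "dz": 0, "yaw": 0},
  {"gripper": 0, "dx": 0, "dy": 0, "dz": 0, "yaw": 0},
  {"gripper": 0, "dx": 0, "dy": 0, "dz": 0, "yaw": 0},
])

```text
clock: 5.9
tcp_pos: [0.4405, -0.0189, 0.3041]
tcp_rot: [-3.141, 0.0, 1.442]
wrist_force: [-0.0, -0.4, -4.0]
opening: 0.0192
```

```bash
python3 - <<'E'
from h import *
m=vision.camera_model('wrist');im=vision.get_image('wrist');cv2.imwrite('pics/d1.png',im)
o=monitor.get_obs();print(o['tcp_pos'],o['tcp_rot'],o['opening'])
E
```

```text
[ 0.4405 -0.019   0.3042] [-3.1411  0.0003  1.4415] 0.019278022067639587
```

View pics/d1.png

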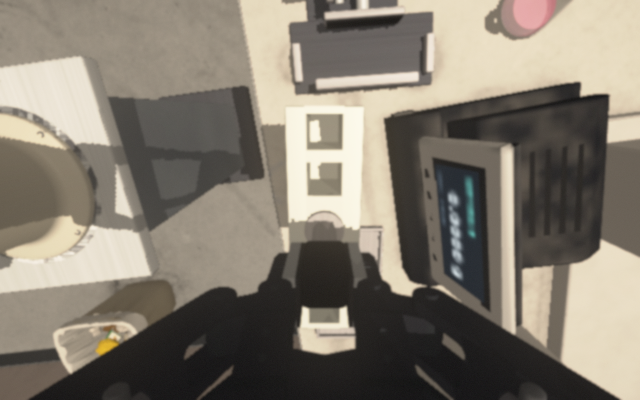

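The wrist view shows the nest at (360,52), its end stops at x=297 and 430, the fixed jaw strip at (362,80), and the moving jaw at the top edge. Zooming in.

```bash
python3 - <<'E'
from h import *
im=cv2.imread('pics/d1.png')
cv2.imwrite('pics/d2.png',cv2.resize(im[0:105,275:450],None,fx=4.5,fy=4.5,interpolation=cv2.INTER_CUBIC))
im=cv2.imread('pics/a_top.png')
cv2.imwrite('pics/d3.png',cv2.resize(im[185:255,225:305],None,fx=8,fy=8,interpolation=cv2.INTER_CUBIC))
E
```

```text
(no output)
```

View pics/d2.png

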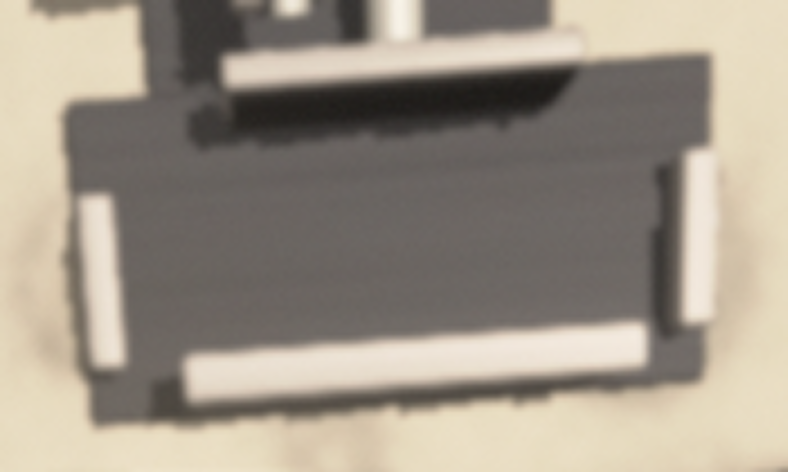

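View pics/d3.png

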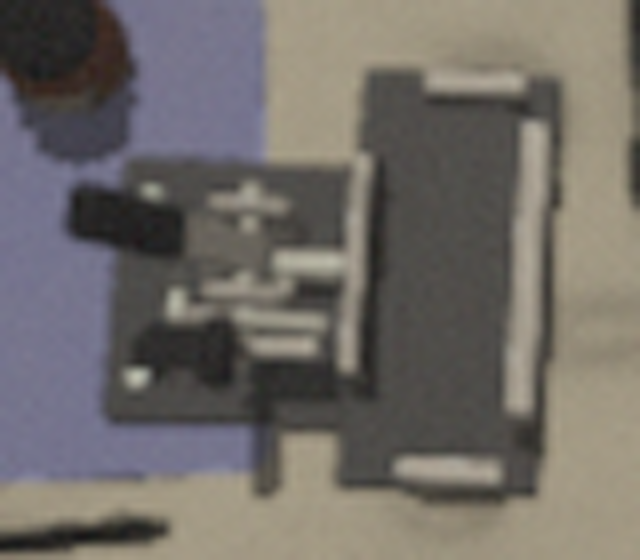

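```bash
python3 - <<'E'
from h import *
m=vision.camera_model('wrist')
g=lambda x,y,z: onz(m,275+(x+.5)/4.5-.5,(y+.5)/4.5-.5,z)[:2]
L=[g(113,195,.022),g(124,367,.022)];R=[g(681,150,.022),g(681,322,.022)]
J=[g(185,355,.047),g(645,322,.047)];M=[g(225,88,.044),g(583,60,.044)]
print(L,R,J,M)
d=J[1]-J[0];print('jaw ang',np.arctan2(d[1],d[0]),np.linalg.norm(d))
d2=M[1]-M[0];print('mjaw ang',np.arctan2(d2[1],d2[0]),np.linalg.norm(d2))
a=np.mean(L,0);b=np.mean(R,0);e=b-a;print('stops',np.linalg.norm(e),np.arctan2(e[1],e[0]))
for q in(L,R): w=q[0]-q[1];print('stop dir-90',np.arctan2(w[1],w[0])-np.pi/2,np.linalg.norm(w))
x=d/np.linalg.norm(d);y=np.array([-x[1],x[0]])
print('gap',(np.mean(M,0)-np.mean(J,0))@y)
s=(a+b)/2@x
jm=np.mean(J,0)@y
print('nest centre',s*x+(jm+.022)*y, 'stop mid',(a+b)/2,' y of stopmid', (a+b)/2@y-jm-.022)
t=vision.camera_model('top')
h=lambda x,y,z: onz(t,225+(x+.5)/8-.5,185+(y+.5)/8-.5,z)[:2]
J=[h(525,120,.047),h(508,412,.047)];L=[h(448,458,.022)];R=[h(474,97,.022)]
print('top',J,L,R,[h(372,155,.044),h(354,372,.044)]); 
E
```

```text
[array([0.4299, 0.1314]), array([0.4264, 0.0886])] [array([0.5805, 0.1226]), array([0.5789, 0.0802])] [array([0.4438, 0.0871]), array([0.5619, 0.0797])] [array([0.4621, 0.1473]), array([0.5504, 0.142 ])]
jaw ang -0.06304119030204933 0.11833756629806978
mjaw ang -0.06050750027616662 0.08846289802977689
stops 0.1518168849308721 -0.05642869920090439
stop dir-90 -0.0813200454262597 0.042996945651001116
stop dir-90 -0.03824799532820955 0.04241349134079168
gap 0.06133741290279959
nest centre [0.5039 0.1054] stop mid [0.5039 0.1057]  y of stopmid 0.00033307693168726366
top [array([0.5615, 0.0799]), array([0.4422, 0.0866])] [array([0.4264, 0.1123])] [array([0.5764, 0.1023])] [array([0.5481, 0.1424]), array([0.4592, 0.1488])]
```

Wrist and top views agree on the jaw edge to about 1–2 mm. The stops are 151.8 mm apart (given 152), the clamp x axis is at about -0.06 rad, and the nest centre is (0.504,0.1055). Now the offset of the carrier in the hand.

```bash
python3 - <<'E'
from h import *
m=vision.camera_model('wrist');im=vision.get_image('wrist')
T=T_tool()
k=5;c=cv2.resize(im[100:230,280:370],None,fx=k,fy=k,interpolation=cv2.INTER_CUBIC)
cv2.imwrite('pics/d4.png',c)
print(T[2,3])
z=T[2,3]-.0477
for p in [(324,132),(324,179)]:
    P=onz(m,*p,z); print(P,(T[:3,:3].T@(P-T[:3,3])))
E
```

```text
0.30425025025112884
[0.4474 0.0393 0.2566] [ 0.0587 -0.0008  0.0477]
[0.4439 0.0126 0.2566] [ 0.0318 -0.0008  0.0477]
```

View pics/d4.png

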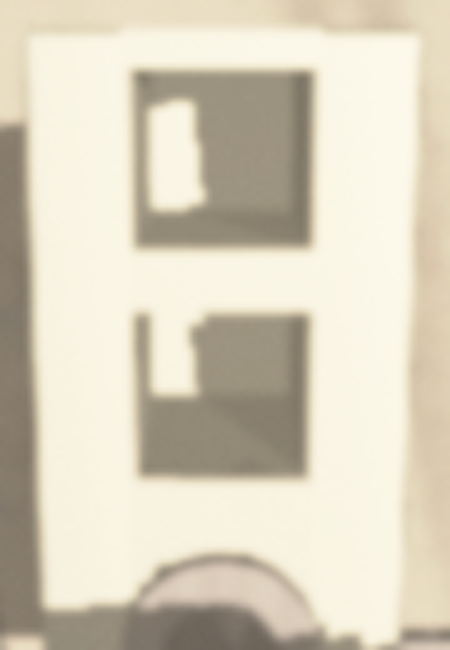

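Offset of the carrier in the hand is under 1 mm. Moving beside the clamp and turning 90°.

carry_out([
  {"gripper": 0, "dx": 3, "dy": -0.4, "dz": 0, "yaw": 0},
  {"gripper": 0, "dx": 3, "dy": -0.4, "dz": 0, "yaw": 0},
  {"gripper": 0, "dx": 3, "dy": -0.4, "dz": 0, "yaw": 0},
  {"gripper": 0, "dx": 3, "dy": -0.4, "dz": 0, "yaw": 0},
  {"gripper": 0, "dx": 0, "dy": 0, "dz": 0, "yaw": -0.149},
  {"gripper": 0, "dx": 0, "dy": 0, "dz": 0, "yaw": -0.149},
  {"gripper": 0, "dx": 0, "dy": 0, "dz": 0, "yaw": -0.149},
  {"gripper": 0, "dx": 0, "dy": 0, "dz": 0, "yaw": -0.149},
  {"gripper": 0, "dx": 0, "dy": 0, "dz": 0, "yaw": -0.149},
  {"gripper": 0, "dx": 0, "dy": 0, "dz": 0, "yaw": -0.149},
  {"gripper": 0, "dx": 0, "dy": 0, "dz": 0, "yaw": -0.149},
  {"gripper": 0, "dx": 0, "dy": 0, "dz": 0, "yaw": -0.149},
  {"gripper": 0, "dx": 0, "dy": 0, "dz": 0, "yaw": -0.149},
  {"gripper": 0, "dx": 0, "dy": 0, "dz": 0, "yaw": -0.149},
  {"gripper": 0, "dx": 0, "dy": 0, "dz": 0, "yaw": -0.149},
  {"gripper": 0, "dx": 0, "dy": 0, "dz": 0, "yaw": 0},
  {"gripper": 0, "dx": 0, "dy": 0, "dz": 0, "yaw": 0},
])

```text
clock: 7.7
tcp_pos: [0.4404, 0.1023, 0.3043]
tcp_rot: [-3.142, -0.0, 3.077]
wrist_force: [0.5, -0.3, -4.1]
opening: 0.0192
```

```bash
python3 - <<'E'
from h import *
print(todo([.5049,.1125,.1127],-0.06+np.pi/2), monitor.get_obs()['tcp_rot'],monitor.get_obs()['qpos'],monitor.get_obs()['clock'])
E
```

```text
[array([-6.3715,  1.4306, 19.1621]), np.float64(-0.004238765804380984)] [-3.1416 -0.      3.0774] [-0.0401 -0.208   1.8348 -0.      1.5149 -1.5467] 7.7
```

carry_out([
  {"gripper": 0, "dx": -2.1, "dy": 0.48, "dz": 0, "yaw": -0.004},
  {"gripper": 0, "dx": -2.1, "dy": 0.48, "dz": 0, "yaw": 0},
  {"gripper": 0, "dx": -2.15, "dy": 0.47, "dz": 0, "yaw": 0},
  {"gripper": 0, "dx": 0, "dy": 0, "dz": 4, "yaw": 0},
  {"gripper": 0, "dx": 0, "dy": 0, "dz": 4, "yaw": 0},
  {"gripper": 0, "dx": 0, "dy": 0, "dz": 3, "yaw": 0},
  {"gripper": 0, "dx": 0, "dy": 0, "dz": 2, "yaw": 0},
  {"gripper": 0, "dx": 0, "dy": 0, "dz": 0, "yaw": 0},
  {"gripper": 0, "dx": 0, "dy": 0, "dz": 0, "yaw": 0},
])

```text
clock: 8.6
tcp_pos: [0.5049, 0.1133, 0.1749]
tcp_rot: [3.142, 0.0, 3.084]
wrist_force: [-0.5, 0.4, -3.4]
opening: 0.0191
```

```bash
python3 - <<'E'
from h import *
print(todo([.5049,.1125,.1127],-0.06+np.pi/2))
m=vision.camera_model('wrist');im=vision.get_image('wrist');cv2.imwrite('pics/e1.png',im)
crop('top','pics/e2.png',215,175,315,265,7)
E
```

```text
[array([-0.0006, -0.0771,  6.217 ]), np.float64(0.002378446492111941)]
```

View pics/e1.png

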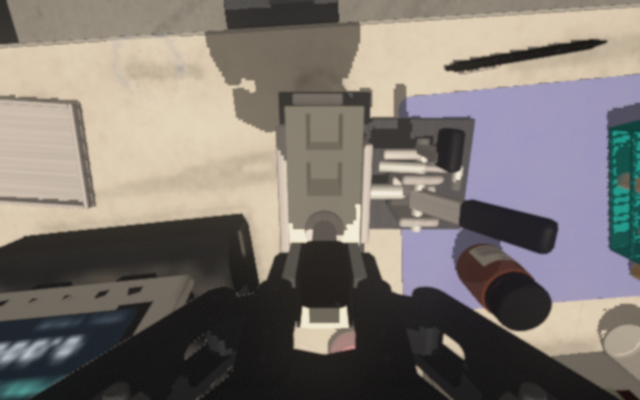

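View pics/e2.png

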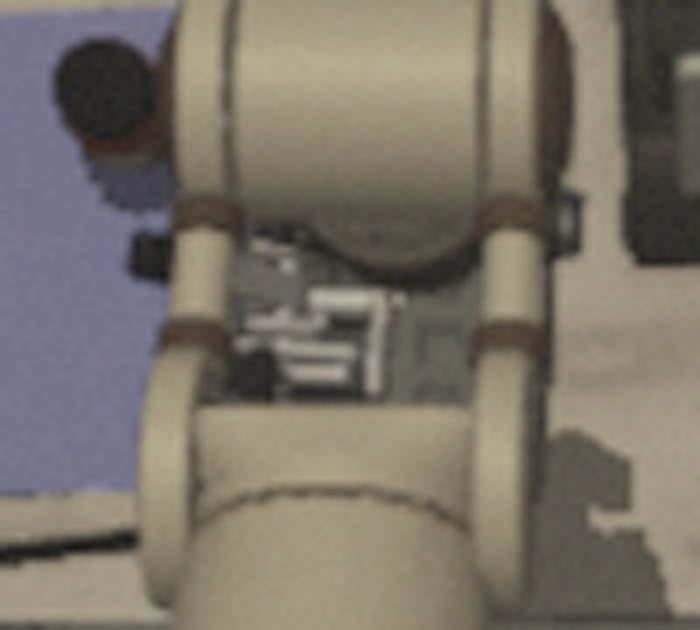

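The wrist view shows the carrier above the nest between the fixed jaw (283,150) and moving jaw (365,180), and the handle at (510,225). Lowering.

carry_out([
  {"gripper": 0, "dx": 0, "dy": -0.08, "dz": 2, "yaw": 0},
  {"gripper": 0, "dx": 0, "dy": 0, "dz": 2, "yaw": 0},
  {"gripper": 0, "dx": 0, "dy": 0, "dz": 1.2, "yaw": 0},
  {"gripper": 0, "dx": 0, "dy": 0, "dz": 0.8, "yaw": 0},
  {"gripper": 0, "dx": 0, "dy": 0, "dz": 0.2, "yaw": 0},
  {"gripper": 0, "dx": 0, "dy": 0, "dz": 0, "yaw": 0},
])

```text
clock: 9.3
tcp_pos: [0.5051, 0.1126, 0.1129]
tcp_rot: [3.142, 0.001, 3.086]
wrist_force: [0.1, -0.7, -3.9]
opening: 0.0189
```

carry_out([
  {"gripper": 0, "dx": 0, "dy": 0, "dz": 0.1, "yaw": 0},
  {"gripper": 0, "dx": 0, "dy": 0, "dz": 0.1, "yaw": 0},
  {"gripper": 0, "dx": 0, "dy": 0, "dz": 0.1, "yaw": 0},
  {"gripper": 0, "dx": 0, "dy": 0, "dz": 0, "yaw": 0},
])

```text
clock: 9.7
tcp_pos: [0.5049, 0.1126, 0.1098]
tcp_rot: [-3.142, 0.001, 3.086]
wrist_force: [-0.8, -0.5, -1.1]
opening: 0.019
```

carry_out([
  {"gripper": 0, "dx": 0, "dy": 0, "dz": 0.06, "yaw": 0},
  {"gripper": 0, "dx": 0, "dy": 0, "dz": 0, "yaw": 0},
  {"gripper": 0.25, "dx": 0, "dy": 0, "dz": 0, "yaw": 0},
  {"gripper": 0.35, "dx": 0, "dy": 0, "dz": 0, "yaw": 0},
  {"gripper": 0.45, "dx": 0, "dy": 0, "dz": 0, "yaw": 0},
  {"gripper": 0.55, "dx": 0, "dy": 0, "dz": 0, "yaw": 0},
  {"gripper": 0.6, "dx": 0, "dy": 0, "dz": 0, "yaw": 0},
  {"gripper": 0.6, "dx": 0, "dy": 0, "dz": -1, "yaw": 0},
  {"gripper": 0.6, "dx": 0, "dy": 0, "dz": -3, "yaw": 0},
  {"gripper": 0.6, "dx": 0, "dy": 0, "dz": -4, "yaw": 0},
  {"gripper": 0.6, "dx": 0, "dy": 0, "dz": -4, "yaw": 0},
  {"gripper": 0, "dx": 0, "dy": 0, "dz": -3, "yaw": 0},
  {"gripper": 0, "dx": 0, "dy": 0, "dz": 0, "yaw": 0},
  {"gripper": 0, "dx": 0, "dy": 0, "dz": 0, "yaw": 0},
])

```text
clock: 11.1
tcp_pos: [0.505, 0.1126, 0.2598]
tcp_rot: [3.142, 0.002, 3.086]
wrist_force: [0.3, -0.2, -0.1]
opening: 0.0082
```

```bash
python3 - <<'E'
from h import *
m=vision.camera_model('wrist');im=vision.get_image('wrist');cv2.imwrite('pics/f1.png',im)
E
```

```text
(no output)
```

View pics/f1.png

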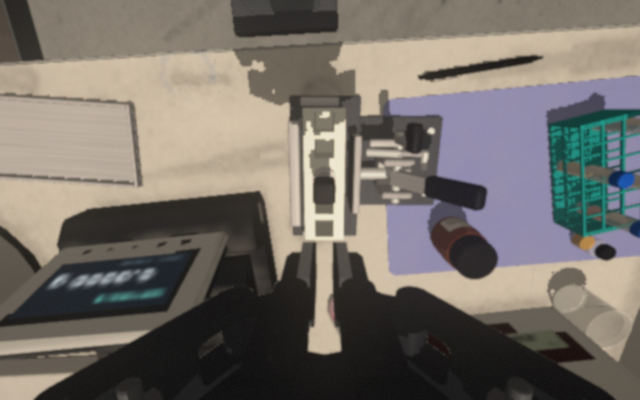

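The carrier stands in the nest, upright between the jaws. I'll check the predicted handle and lever points against the image before pushing.

```bash
cat >> h.py <<'E'
NC=np.array([.5039,.1055,.008]); CA=-0.06
CR=np.array([[np.cos(CA),-np.sin(CA),0],[np.sin(CA),np.cos(CA),0],[0,0,1]])
def cl(x,y,z): return NC+CR@np.array([x,y,z])
def hd(r,q,off=0):  # handle point, off = normal offset upward
    th=1.0-q; return cl(0,.085+r*np.cos(th)-off*np.sin(th),.044+r*np.sin(th)+off*np.cos(th))
E
python3 - <<'E'
from h import *
m=vision.camera_model('wrist')
for n,p in dict(mid=hd(.075,0),a=hd(.042,0),b=hd(.102,0),lev=cl(-.048,.085,.099),piv=cl(0,.085,.044)).items(): print(n,p,proj(m,p))
im=cv2.imread('pics/f1.png')
cv2.imwrite('pics/f2.png',cv2.resize(im[80:260,280:500],None,fx=3.5,fy=3.3,interpolation=cv2.INTER_CUBIC))
E
```

```text
mid [0.5114 0.2308 0.1151] [455.4628 193.8498]
a [0.5104 0.213  0.0873] [426.3044 186.6397]
b [0.5123 0.2454 0.1378] [483.7136 200.8356]
lev [0.4611 0.1932 0.107 ] [412.9083 139.2859]
piv [0.509  0.1903 0.052 ] [395.7003 179.0721]
```

View pics/f2.png

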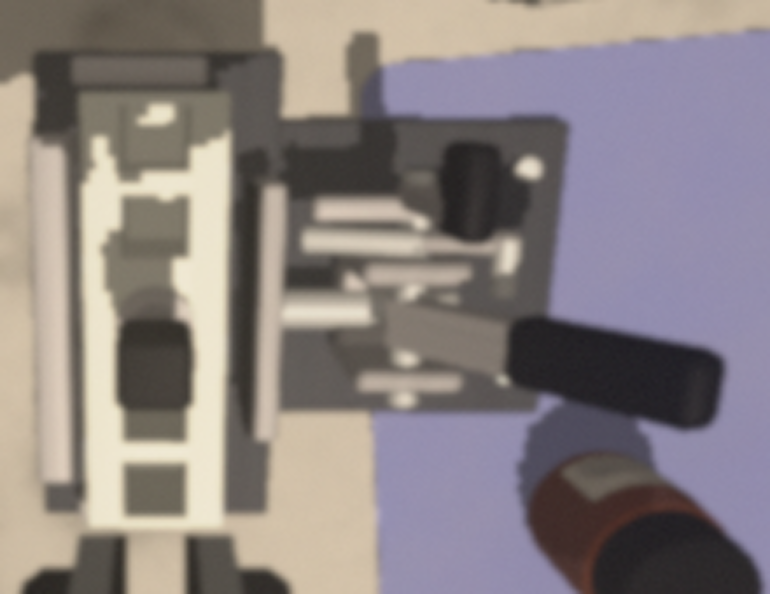

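Predicted handle middle (455,194) and paddle (413,139) both land on the real ones. Sweeping the handle over along its arc with shut fingers, stopping a bit short to check.

carry_out([
  {"gripper": 0, "dx": 0, "dy": 2.93, "dz": 1, "yaw": 0},
  {"gripper": 0, "dx": 0, "dy": 2.93, "dz": 3.5, "yaw": 0},
  {"gripper": 0, "dx": 0, "dy": 2.93, "dz": 3.5, "yaw": 0},
  {"gripper": 0, "dx": 0, "dy": 0, "dz": 1.58, "yaw": 0},
  {"gripper": 0, "dx": 0, "dy": 0.95, "dz": 2.44, "yaw": 0},
  {"gripper": 0, "dx": 0, "dy": 0.84, "dz": 0.54, "yaw": 0},
  {"gripper": 0, "dx": 0, "dy": 0.79, "dz": 0.42, "yaw": 0},
  {"gripper": 0, "dx": 0, "dy": 0.78, "dz": 0.48, "yaw": 0},
  {"gripper": 0, "dx": 0, "dy": 0.59, "dz": 0.47, "yaw": 0},
  {"gripper": 0, "dx": 0, "dy": 0.56, "dz": 0.52, "yaw": 0},
])

```text
clock: 12.15
tcp_pos: [0.5129, 0.2462, 0.1149]
tcp_rot: [3.141, 0.002, 3.086]
wrist_force: [-0.4, -0.7, 0.6]
opening: -0.0
```

```bash
python3 - <<'E'
from h import *
m=vision.camera_model('wrist');im=vision.get_image('wrist');cv2.imwrite('pics/g1.png',im)
print(todo(cl(0,.140,.0963+.011)))
E
```

```text
[array([-0.0181, -0.159 , -0.1484])]
```

View pics/g1.png

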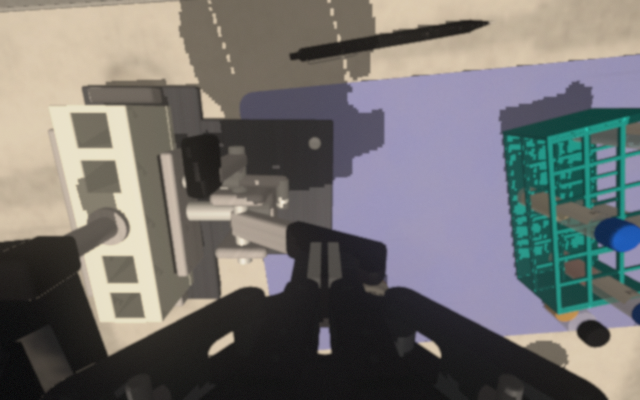

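The fingers rest on the grip at (335,250) and the handle is already part-way down. Continuing the arc to lock.

carry_out([
  {"gripper": 0, "dx": 0, "dy": 0.4, "dz": 0.48, "yaw": 0},
  {"gripper": 0, "dx": 0, "dy": 0.4, "dz": 0.62, "yaw": 0},
  {"gripper": 0, "dx": 0, "dy": 0.3, "dz": 0.67, "yaw": 0},
  {"gripper": 0, "dx": 0, "dy": 0.3, "dz": 0.69, "yaw": 0},
  {"gripper": 0, "dx": 0, "dy": 0.2, "dz": 0.73, "yaw": 0},
  {"gripper": 0, "dx": 0, "dy": 0, "dz": 0.3, "yaw": 0},
  {"gripper": 0, "dx": 0, "dy": 0, "dz": 0, "yaw": 0},
])

```text
clock: 12.9
tcp_pos: [0.5126, 0.2616, 0.0791]
tcp_rot: [3.141, -0.001, 3.086]
wrist_force: [-1.3, 0.6, 1.5]
opening: 0.0004
```

```bash
python3 - <<'E'
from h import *
m=vision.camera_model('wrist');im=vision.get_image('wrist');cv2.imwrite('pics/g2.png',im)
T=T_tool();print('tip clamp',CR.T@(T[:3,3]-NC)-[0,0,.011])
E
```

```text
tip clamp [-0.0004  0.1561  0.0603]
```

View pics/g2.png

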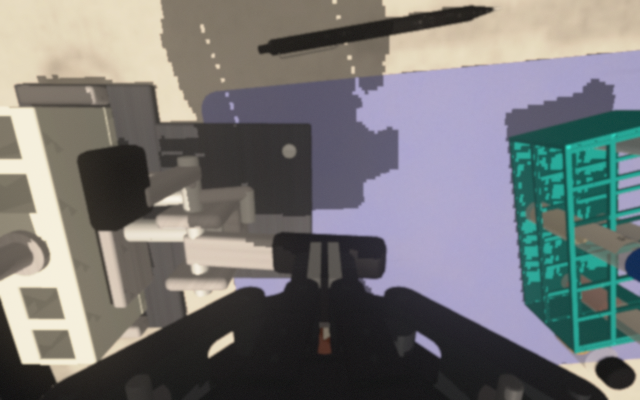

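The handle is nearly level. I'll press a few mm more to feel the lock, then back off.

carry_out([
  {"gripper": 0, "dx": 0, "dy": 0, "dz": 0.2, "yaw": 0},
  {"gripper": 0, "dx": 0, "dy": 0, "dz": 0.2, "yaw": 0},
  {"gripper": 0, "dx": 0, "dy": 0, "dz": 0, "yaw": 0},
])

```text
clock: 13.25
tcp_pos: [0.5134, 0.2617, 0.0773]
tcp_rot: [3.141, 0.001, 3.086]
wrist_force: [-5.3, -0.9, 13.0]
opening: -0.0001
```

13 N resistance at the height expected for 0.9 rad, so it feels locked. Raising to check it and measure the tubes.

carry_out([
  {"gripper": 0, "dx": 0, "dy": 0, "dz": -2, "yaw": 0},
  {"gripper": 0, "dx": 0, "dy": 0, "dz": -4, "yaw": 0},
  {"gripper": 0, "dx": 0, "dy": 0, "dz": -4, "yaw": 0},
  {"gripper": 0, "dx": 0, "dy": 0, "dz": -4, "yaw": 0},
  {"gripper": 0, "dx": 0, "dy": 0, "dz": -4, "yaw": 0},
  {"gripper": 0, "dx": 0, "dy": 0, "dz": -4, "yaw": 0},
  {"gripper": 0, "dx": 0, "dy": 1, "dz": -2, "yaw": 0},
  {"gripper": 0, "dx": 0, "dy": 2, "dz": 0, "yaw": 0},
  {"gripper": 0, "dx": 0, "dy": 0, "dz": 0, "yaw": 0},
  {"gripper": 0, "dx": 0, "dy": 0, "dz": 0, "yaw": 0},
])

```text
clock: 14.25
tcp_pos: [0.5144, 0.291, 0.3146]
tcp_rot: [-3.141, -0.001, 3.086]
wrist_force: [-0.1, -0.1, -0.1]
opening: -0.0
```

```bash
python3 - <<'E'
from h import *
m=vision.camera_model('wrist');im=vision.get_image('wrist');cv2.imwrite('pics/g3.png',im)
np.save('g3T.npy',m['T'])
crop('top','pics/g4.png',150,165,310,260,5)
E
```

```text
(no output)
```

View pics/g3.png

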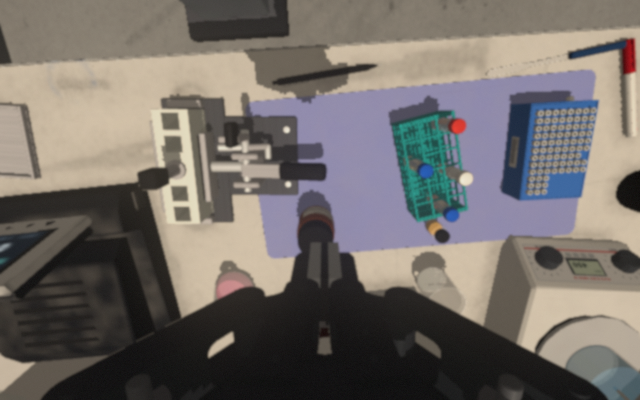

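View pics/g4.png

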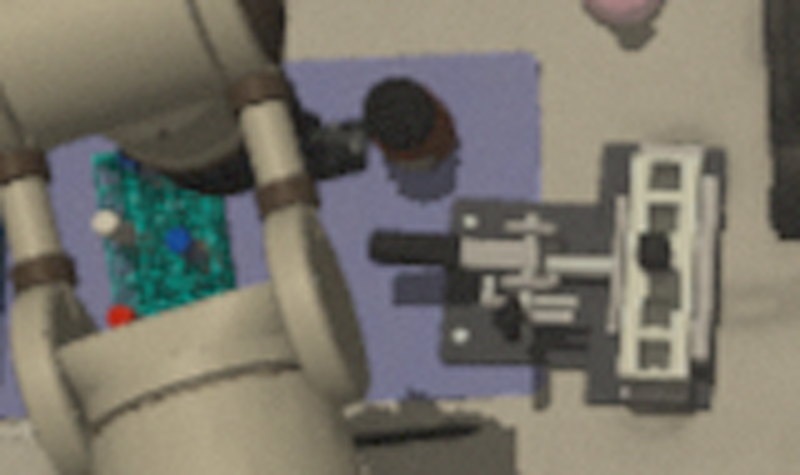

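Handle level over the clamp and the carrier held between the jaws. Caps are at (457,126) red, (426,171) blue, (465,178) white, (451,215) blue. Locating the caps and holes.

```bash
python3 - <<'E'
from h import *
m=vision.camera_model('wrist'); m['T']=np.load('g3T.npy'); t=vision.camera_model('top')
iw=cv2.imread('pics/g3.png'); it=cv2.imread('pics/a_top.png')
def blobs(im,roi,kind):
    x0,y0,x1,y1=roi;k=4
    c=cv2.resize(im[y0:y1,x0:x1],None,fx=k,fy=k,interpolation=cv2.INTER_CUBIC);h=cv2.cvtColor(c,cv2.COLOR_BGR2HSV)
    if kind=='blue': mk=cv2.inRange(h,(104,150,90),(125,255,255))
    if kind=='red': mk=cv2.inRange(h,(0,150,110),(8,255,255))|cv2.inRange(h,(172,150,110),(180,255,255))
    if kind=='white': mk=cv2.inRange(h,(0,0,165),(180,75,255))
    n,l,s,ce=cv2.connectedComponentsWithStats(mk)
    return [((ce[i]+.5)/k-.5+[x0,y0]).round(2).tolist()+[int(s[i][2]),int(s[i][3]),int(s[i][4])] for i in range(1,n) if s[i][4]>100]
for kind in('blue','red','white'):
    print(kind,'W',blobs(iw,(385,95,490,235),kind)); print(kind,'T',blobs(it,(165,190,200,240),kind))
for p in [(663,177),(665,217),(660,310),(655,352)]:
    P=onz(t,150+(p[0]+.5)/5-.5,165+(p[1]+.5)/5-.5,.062); print('hole',P,CR.T@(P-NC))
E
```

```text
blue W [[425.35, 170.73, 59, 59, 2574], [451.62, 214.41, 52, 51, 1993]]
blue T [[175.4, 195.5, 22, 19, 282], [185.31, 212.6, 20, 21, 277]]
red W [[457.5, 125.77, 60, 55, 2623]]
red T [[173.68, 228.02, 20, 19, 274]]
white W [[396.76, 178.25, 176, 560, 37778], [472.69, 161.82, 235, 560, 68821], [452.5, 139.57, 11, 39, 215], [454.72, 154.77, 11, 40, 260], [459.59, 187.9, 9, 21, 112], [461.11, 198.83, 7, 24, 143]]
white T [[170.39, 208.89, 17, 15, 197]]
hole [0.5573 0.105  0.062 ] [0.0533 0.0027 0.054 ]
hole [0.5311 0.1036 0.062 ] [ 0.0273 -0.0003  0.054 ]
hole [0.4709 0.1065 0.062 ] [-0.033 -0.001  0.054]
hole [0.444  0.1095 0.062 ] [-0.06    0.0004  0.054 ]
```

```bash
python3 - <<'E'
from h import *
m=vision.camera_model('wrist'); m['T']=np.load('g3T.npy'); t=vision.camera_model('top')
W=dict(blueA=(451.6,214.4),blueB=(425.35,170.7),red=(457.5,125.8),white=(465,178)); Tt=dict(blueA=(175.4,195.5),blueB=(185.3,212.6),red=(173.7,228.),white=(170.4,208.9))
for k in W:
    print(k,'W',onz(m,*W[k],.087)[:2],'T',onz(t,*Tt[k],.087)[:2],tri(m,W[k],t,Tt[k]))
E
```

```text
blueA W [0.5715 0.4411] T [0.5695 0.4417] (array([0.5683, 0.4386, 0.0948]), np.float64(0.0015082658139962436))
blueB W [0.5159 0.4075] T [0.5143 0.4079] (array([0.511 , 0.4011, 0.109 ]), np.float64(0.0012828918619413928))
red W [0.4669 0.4416] T [0.4658 0.4418] (array([0.4671, 0.4442, 0.0801]), np.float64(0.0007912766699397516))
white W [0.5272 0.4542] T [0.5265 0.4553] (array([0.5279, 0.4567, 0.0818]), np.float64(0.0010509884750446008))
```

Wrist and top fixes of the tubes agree within 2 mm. I'll hover over the rack for a finer measurement; the hole measurement later will use the same geometry so camera bias cancels.

```bash
python3 - <<'E'
from h import *
print(todo([.505,.435,.26],CA+np.pi/2))
E
```

```text
[array([ 1.7363, 14.3719,  5.4272]), np.float64(0.0037184249268324976)]
```

carry_out([
  {"gripper": 0.4, "dx": 0.44, "dy": 3.6, "dz": 0, "yaw": 0.004},
  {"gripper": 0.4, "dx": 0.44, "dy": 3.6, "dz": 0, "yaw": 0},
  {"gripper": 0.4, "dx": 0.43, "dy": 3.6, "dz": 2.4, "yaw": 0},
  {"gripper": 0.4, "dx": 0.43, "dy": 3.6, "dz": 3, "yaw": 0},
  {"gripper": 0.4, "dx": 0, "dy": 0, "dz": 0, "yaw": 0},
  {"gripper": 0.4, "dx": 0, "dy": 0, "dz": 0, "yaw": 0},
  {"gripper": 0.4, "dx": 0, "dy": 0, "dz": 0, "yaw": 0},
])

```text
clock: 15.05
tcp_pos: [0.5066, 0.4352, 0.2625]
tcp_rot: [3.141, 0.002, 3.081]
wrist_force: [0.2, 0.5, -0.5]
opening: 0.0344
```

```bash
python3 - <<'E'
from h import *
m=vision.camera_model('wrist');T=T_tool();im=vision.get_image('wrist');cv2.imwrite('pics/i1.png',im);np.save('i1T.npy',m['T']);np.save('i1tool.npy',T);print(T,monitor.get_obs()['opening'])
E
```

```text
[[-0.9981  0.061   0.0017  0.5066]
 [ 0.061   0.9981  0.0003  0.4352]
 [-0.0016  0.0004 -1.      0.2625]
 [ 0.      0.      0.      1.    ]] 0.033774269008979584
```

View pics/i1.png

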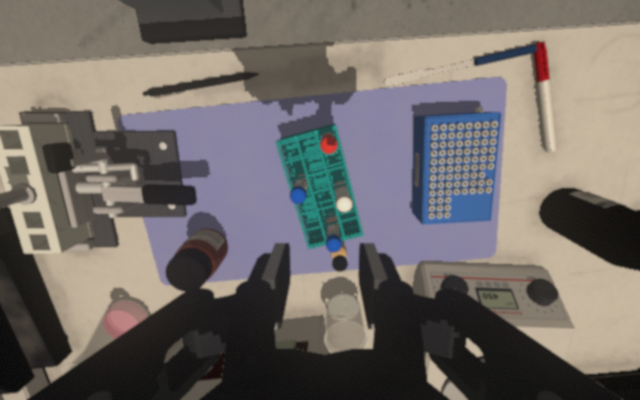

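The hover view shows caps red (330,145), blue (298,196), white (344,204) and blue (334,244), with the vial at (340,262) close behind the last one. Measuring.

```bash
python3 - <<'E'
from h import *
m=vision.camera_model('wrist');m['T']=np.load('i1T.npy');T=np.load('i1tool.npy');im=cv2.imread('pics/i1.png')
x0,y0,x1,y1=285,130,365,256;k=5
c=cv2.resize(im[y0:y1,x0:x1],None,fx=k,fy=k,interpolation=cv2.INTER_CUBIC);h=cv2.cvtColor(c,cv2.COLOR_BGR2HSV)
cv2.imwrite('pics/i2.png',cv2.resize(c,None,fx=.95,fy=.95))
for kind,mk in dict(blue=cv2.inRange(h,(104,150,80),(125,255,255)),red=cv2.inRange(h,(0,150,100),(8,255,255))|cv2.inRange(h,(172,150,100),(180,255,255)),white=cv2.inRange(h,(10,0,185),(60,75,255))).items():
    n,l,s,ce=cv2.connectedComponentsWithStats(mk)
    for i in range(1,n):
        if s[i][4]>900 and max(s[i][2:4])<150:
            u=(ce[i]+.5)/k-.5+[x0,y0];P=onz(m,*u,.087);print(kind,u,s[i][2:5],P,T[:3,:3].T@(P-T[:3,3])*100)
E
```

```text
blue [297.7649 195.185 ] [  76   81 4732] [0.5158 0.4067 0.087 ] [-1.0668 -2.7943 17.5493]
blue [333.2386 243.5861] [  73   70 3940] [0.5714 0.4399 0.087 ] [-6.4172  0.8586 17.5597]
red [328.2536 144.6366] [  77   80 4847] [0.4669 0.4406 0.087 ] [ 4.0214  0.2927 17.5423]
white [343.8969 204.1227] [  72   69 3929] [0.5282 0.4532 0.087 ] [-2.0204  1.9186 17.5529]
```

View pics/i2.png

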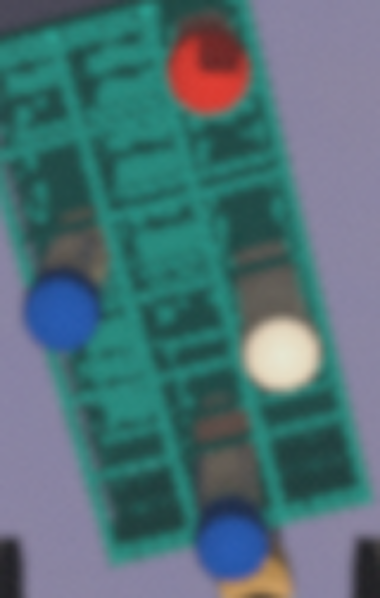

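carry_out([
  {"gripper": 0.4, "dx": 2, "dy": 0.15, "dz": 0, "yaw": 0},
  {"gripper": 0.4, "dx": 2, "dy": 0.15, "dz": 2, "yaw": 0},
  {"gripper": 0.4, "dx": 0, "dy": 0, "dz": 4, "yaw": 0},
  {"gripper": 0.4, "dx": 0, "dy": 0, "dz": 4, "yaw": 0},
  {"gripper": 0.4, "dx": 0, "dy": 0, "dz": 1, "yaw": 0},
  {"gripper": 0.4, "dx": 0, "dy": 0, "dz": 0, "yaw": 0},
  {"gripper": 0.4, "dx": 0, "dy": 0, "dz": 0, "yaw": 0},
])

```text
clock: 15.8
tcp_pos: [0.4676, 0.4419, 0.1542]
tcp_rot: [3.139, 0.003, 3.081]
wrist_force: [1.3, -0.4, 0.8]
opening: 0.0337
```

```bash
python3 - <<'E'
from h import *
print(todo([.4669,.4411,.076]))
m=vision.camera_model('wrist');im=vision.get_image('wrist');cv2.imwrite('pics/i3.png',im)
print(proj(m,[.4669,.4411,.091]))
E
```

```text
[array([ 0.0945, -0.1066,  7.8206])]
[324.2233 222.4548]
```

View pics/i3.png

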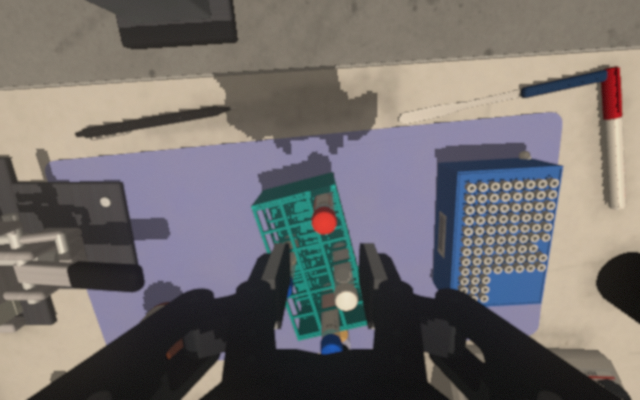

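The red cap is at (324,222), exactly as predicted. Descend and grip.

carry_out([
  {"gripper": 0.4, "dx": 0.09, "dy": -0.1, "dz": 2, "yaw": 0},
  {"gripper": 0.4, "dx": 0, "dy": 0, "dz": 3, "yaw": 0},
  {"gripper": 0.4, "dx": 0, "dy": 0, "dz": 2, "yaw": 0},
  {"gripper": 0.4, "dx": 0, "dy": 0, "dz": 0.8, "yaw": 0},
  {"gripper": 0.4, "dx": 0, "dy": 0, "dz": 0, "yaw": 0},
  {"gripper": 0.1, "dx": 0, "dy": 0, "dz": 0, "yaw": 0},
  {"gripper": 0, "dx": 0, "dy": 0, "dz": 0, "yaw": 0},
  {"gripper": 0, "dx": 0, "dy": 0, "dz": 0, "yaw": 0},
  {"gripper": 0, "dx": 0, "dy": 0, "dz": 0, "yaw": 0},
  {"gripper": 0, "dx": 0, "dy": 0, "dz": 0, "yaw": 0},
], squeeze=25)

```text
clock: 16.85
tcp_pos: [0.4664, 0.4415, 0.0756]
tcp_rot: [3.139, 0.003, 3.082]
wrist_force: [-0.1, 0.4, 6.7]
opening: 0.0158
```

carry_out([
  {"gripper": 0, "dx": 0, "dy": 0, "dz": -1, "yaw": 0},
  {"gripper": 0, "dx": 0, "dy": 0, "dz": -2, "yaw": 0},
  {"gripper": 0, "dx": 0, "dy": 0, "dz": -3, "yaw": 0},
  {"gripper": 0, "dx": 0, "dy": 0, "dz": -4, "yaw": 0},
  {"gripper": 0, "dx": 0, "dy": 0, "dz": -4, "yaw": 0},
  {"gripper": 0, "dx": 0, "dy": 0, "dz": -4, "yaw": 0},
  {"gripper": 0, "dx": 0, "dy": 0, "dz": 0, "yaw": 0},
])

```text
clock: 17.55
tcp_pos: [0.4676, 0.4424, 0.262]
tcp_rot: [3.134, 0.011, 3.082]
wrist_force: [0.0, 2.0, 0.7]
opening: 0.0164
```

```bash
python3 - <<'E'
from h import *
m=vision.camera_model('wrist');im=vision.get_image('wrist');cv2.imwrite('pics/i4.png',im)
print(monitor.get_obs()['opening'],todo(cl(-.060,0,.26)))
E
```

```text
0.01607485743228061 [array([  0.2511, -33.3236,  -1.1401])]
```

View pics/i4.png

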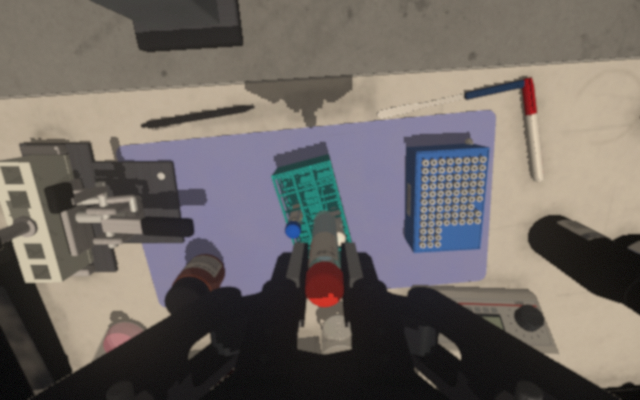

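The red tube hangs straight in the hand, cap (324,285), foot near (327,213). Moving to hover over the carrier and measure the holes.

carry_out([
  {"gripper": 0, "dx": -0.5, "dy": -2, "dz": 0, "yaw": 0},
  {"gripper": 0, "dx": -0.5, "dy": -3.5, "dz": 0, "yaw": 0},
  {"gripper": 0, "dx": -0.5, "dy": -3.5, "dz": 0, "yaw": 0},
  {"gripper": 0, "dx": -0.5, "dy": -3.5, "dz": 0, "yaw": 0},
  {"gripper": 0, "dx": -0.5, "dy": -3.5, "dz": 0, "yaw": 0},
  {"gripper": 0, "dx": -0.5, "dy": -3.5, "dz": 0, "yaw": 0},
  {"gripper": 0, "dx": -0.5, "dy": -3.5, "dz": 0, "yaw": 0},
  {"gripper": 0, "dx": -0.5, "dy": -3.5, "dz": 0, "yaw": 0},
  {"gripper": 0, "dx": -0.5, "dy": -3.5, "dz": 0, "yaw": 0},
  {"gripper": 0, "dx": -0.5, "dy": -2.3, "dz": 0, "yaw": 0},
  {"gripper": 0, "dx": -0.7, "dy": -1, "dz": 0, "yaw": 0},
  {"gripper": 0, "dx": 0, "dy": 0, "dz": 0, "yaw": 0},
  {"gripper": 0, "dx": 0, "dy": 0, "dz": 0, "yaw": 0},
])

```text
clock: 18.9
tcp_pos: [0.5017, 0.1055, 0.2527]
tcp_rot: [3.141, -0.001, 3.082]
wrist_force: [-0.0, 0.1, -0.7]
opening: 0.0161
```

```bash
python3 - <<'E'
from h import *
m=vision.camera_model('wrist');T=T_tool();im=vision.get_image('wrist');cv2.imwrite('pics/j1.png',im);np.save('j1T.npy',m['T']);np.save('j1tool.npy',T)
print(CR.T@(T[:3,3]-NC))
cv2.imwrite('pics/j2.png',cv2.resize(im[60:320,270:420],None,fx=2.3,fy=2.3,interpolation=cv2.INTER_CUBIC))
for x in(-.058,-.031,.031,.058): print(proj(m,cl(x,0,.054)))
E
```

```text
[-0.0022 -0.0001  0.2447]
[325.2122 127.6133]
[325.1874 154.5388]
[325.1346 211.8188]
[325.1133 234.9683]
```

View pics/j2.png

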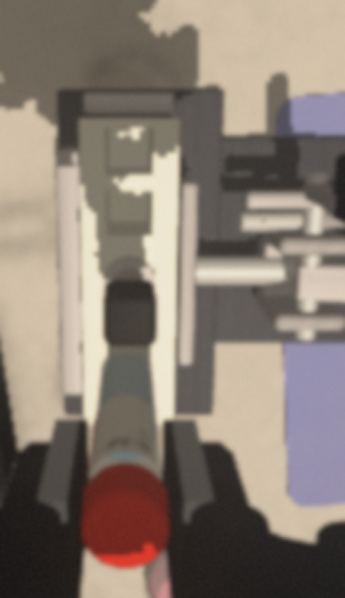

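Shadow falls over the near holes, faintly visible at about (326,124) and (326,152). Enhancing the contrast.

```bash
python3 - <<'E'
from h import *
im=cv2.imread('pics/j1.png')
c=cv2.resize(im[100:180,295:355],None,fx=8,fy=8,interpolation=cv2.INTER_CUBIC)
g=cv2.cvtColor(c,cv2.COLOR_BGR2GRAY).astype(float); g=np.clip((g-80)*4,0,255).astype(np.uint8)
cv2.imwrite('pics/j3.png',cv2.resize(g,None,fx=.9,fy=.9))
E
```

```text
(no output)
```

View pics/j3.png

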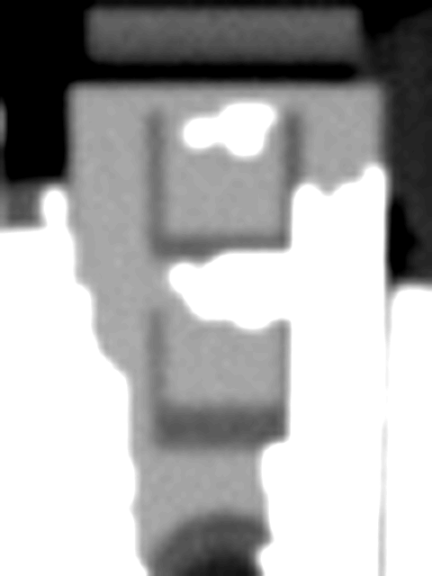

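```bash
python3 - <<'E'
from h import *
m=vision.camera_model('wrist');m['T']=np.load('j1T.npy');T=np.load('j1tool.npy')
for p in [(326.1,124.9),(325.7,152.1),(326.5,111.8)]:
    P=onz(m,*p,.062); print(P,(CR.T@(P-NC))*1000,T[:3,:3].T@(P-T[:3,3])*100)
# tube in hand: foot end
im=cv2.imread('pics/j1.png')
for zoff in(.073,):
    z=T[2,3]-zoff
    for p in [(270+127/2.3,60+350/2.3)]:
        P=onz(m,*p,z); print('foot?',T[:3,:3].T@(P-T[:3,3])*100)
z=T[2,3]+.015
for p in [(270+125/2.3,60+515/2.3)]:
    P=onz(m,*p,z-.004); print('cap',T[:3,:3].T@(P-T[:3,3])*100)
E
```

```text
[0.4434 0.11   0.062 ] [-60.6504   0.8878  54.    ] [ 5.8173  0.0912 19.08  ]
[0.4705 0.108  0.062 ] [-33.4989   0.5243  54.    ] [ 3.1022  0.0535 19.0764]
[0.4308 0.1112 0.062 ] [-73.2729   1.2625  54.    ] [ 7.0795  0.1292 19.0817]
foot? [ 0.4871 -0.0352  7.3006]
cap [-0.0448 -0.1019 -1.1001]
```

```bash
python3 - <<'E'
from h import *
im=cv2.imread('pics/i4.png')
c=cv2.resize(im[190:320,290:360],None,fx=6,fy=6,interpolation=cv2.INTER_CUBIC)
c=np.clip(c.astype(float)*1.6,0,255).astype(np.uint8)
cv2.imwrite('pics/j4.png',cv2.resize(c,None,fx=.75,fy=.75))
E
```

```text
(no output)
```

View pics/j4.png

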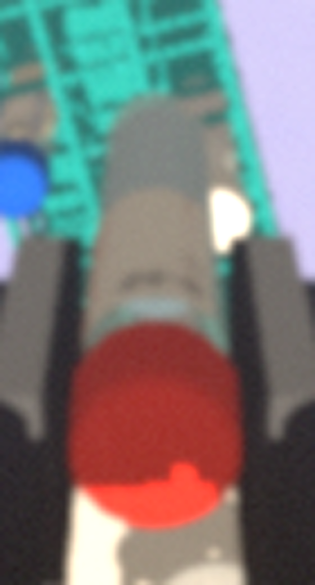

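```bash
python3 - <<'E'
from h import *
m=vision.camera_model('wrist');m['T']=np.load('j1T.npy');T=np.load('j1tool.npy')
for p,zo in [((290+155/4.5,190+150/4.5),-.0653),((290+155/4.5,190+440/4.5),.015),((290+155/4.5,190+(380/4.5)),.008)]:
    P=onz(m,*p,T[2,3]+zo); print(T[:3,:3].T@(P-T[:3,3])*1000)
# cap top circle far edge/near edge rows: near(bottom) 528
print(T[:3,:3].T@(onz(m,290+155/4.5,190+528/4.5,T[2,3]+.015)-T[:3,3])*1000)
E
```

```text
[-0.4689 -0.8949 65.2989]
[  0.1073  -0.9805 -15.0004]
[ 2.4861 -0.9725 -7.9973]
[ -9.4784  -0.9826 -15.0132]
```

The tube hangs vertical, about 0.4 mm behind and 0.9 mm to the side in the camera frame. Relative to it hole -58 lies at dx 6.1, dy 0.15 cm. Moving there and lowering until the foot is just above the mouth.

carry_out([
  {"gripper": 0, "dx": 2.1, "dy": 0.05, "dz": 0, "yaw": 0},
  {"gripper": 0, "dx": 2, "dy": 0.05, "dz": 0, "yaw": 0},
  {"gripper": 0, "dx": 2, "dy": 0.05, "dz": 0, "yaw": 0},
  {"gripper": 0, "dx": 0, "dy": 0, "dz": 3, "yaw": 0},
  {"gripper": 0, "dx": 0, "dy": 0, "dz": 4, "yaw": 0},
  {"gripper": 0, "dx": 0, "dy": 0, "dz": 3, "yaw": 0},
  {"gripper": 0, "dx": 0, "dy": 0, "dz": 0.8, "yaw": 0},
  {"gripper": 0, "dx": 0, "dy": 0, "dz": 0, "yaw": 0},
  {"gripper": 0, "dx": 0, "dy": 0, "dz": 0, "yaw": 0},
])

```text
clock: 19.85
tcp_pos: [0.4423, 0.1103, 0.1469]
tcp_rot: [3.141, 0.003, 3.083]
wrist_force: [0.0, -0.1, -0.1]
opening: 0.0159
```

```bash
python3 - <<'E'
from h import *
m=vision.camera_model('wrist');T=T_tool();im=vision.get_image('wrist');cv2.imwrite('pics/k1.png',im)
print(CR.T@(T[:3,3]-NC),T[:3,3])
c=cv2.resize(im[150:330,270:400],None,fx=4,fy=4,interpolation=cv2.INTER_CUBIC)
c=np.clip(c.astype(float)*1.4,0,255).astype(np.uint8)
cv2.imwrite('pics/k2.png',cv2.resize(c,None,fx=.8,fy=.8))
E
```

```text
[-0.0618  0.0011  0.1389] [0.4423 0.1103 0.1469]
```

View pics/k2.png

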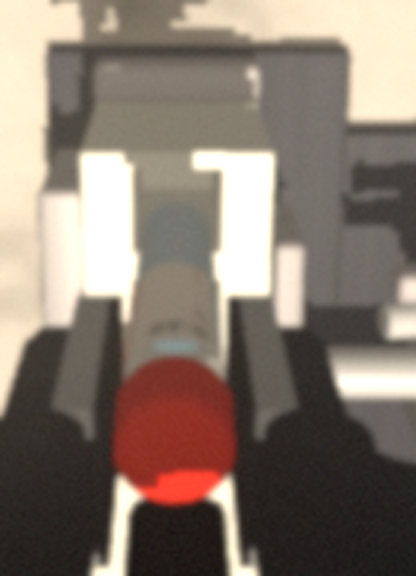

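The foot at (175,235) is laterally centred between hole edges 135 and 220. Checking lengthwise by projection.

```bash
python3 - <<'E'
from h import *
m=vision.camera_model('wrist');T=T_tool()
f=lambda p:((p-np.array([270,150]))*3.2).round(0)
tp=lambda x,y,z:(T@np.array([x,y,z,1]))[:3]
for n,x in dict(far=.0100,mid=0,near=-.0100).items():
    print(n,f(proj(m,[*tp(x-.0004,-.0009,0)[:2],.062])))
print('hemis',f(proj(m,tp(-.0004,-.0009,.0653))))
# hole far edge px row 170
P=onz(m,270+177/3.2,150+168/3.2,.062); print(T[:3,:3].T@(P-T[:3,3])*1000, CR.T@(P-NC)*1000)
P=onz(m,270+177/3.2,150+103/3.2,.062); print('block end',T[:3,:3].T@(P-T[:3,3])*1000, CR.T@(P-NC)*1000)
for xx in(135,220): print(T[:3,:3].T@(onz(m,270+xx/3.2,150+200/3.2,.062)-T[:3,3])*1000)
E
```

```text
far [174. 161.]
mid [174. 203.]
near [174. 244.]
hemis [174. 234.]
[ 8.2028 -0.2558 85.2668] [-69.3491   0.7682  54.    ]
block end [23.2689 -0.2649 85.2138] [-84.4153   0.7482  54.    ]
[ 0.5749 -9.8493 85.2915]
[ 0.564   9.5754 85.2959]
```

Hole far edge at +8.2 mm and block end at about +12 mm put the hole centre 1.5 mm behind the tube; earlier shadow edges were ambiguous. Correct that and start in.

carry_out([
  {"gripper": 0, "dx": -0.15, "dy": 0.05, "dz": 0, "yaw": 0},
  {"gripper": 0, "dx": 0, "dy": 0, "dz": 0.8, "yaw": 0},
  {"gripper": 0, "dx": 0, "dy": 0, "dz": 0.6, "yaw": 0},
  {"gripper": 0, "dx": 0, "dy": 0, "dz": 0.6, "yaw": 0},
  {"gripper": 0, "dx": 0, "dy": 0, "dz": 0, "yaw": 0},
])

```text
clock: 20.4
tcp_pos: [0.4417, 0.1103, 0.124]
tcp_rot: [-3.141, -0.003, 3.082]
wrist_force: [-0.6, -0.9, -0.3]
opening: 0.0161
```

```bash
python3 - <<'E'
from h import *
o=monitor.get_obs();print(o['wrist_force'],o['ft_torque'],o['tcp_pos'],o['tcp_rot'])
m=vision.camera_model('wrist');T=T_tool();im=vision.get_image('wrist')
c=cv2.resize(im[150:330,270:400],None,fx=4,fy=4,interpolation=cv2.INTER_CUBIC)
c=np.clip(c.astype(float)*1.4,0,255).astype(np.uint8)
cv2.imwrite('pics/k3.png',cv2.resize(c,None,fx=.8,fy=.8))
E
```

```text
[-0.5957 -0.8602 -0.345 ] [ 0.0289 -0.0373 -0.0487] [0.4417 0.1103 0.124 ] [-3.1415 -0.0027  3.0817]
```

View pics/k3.png

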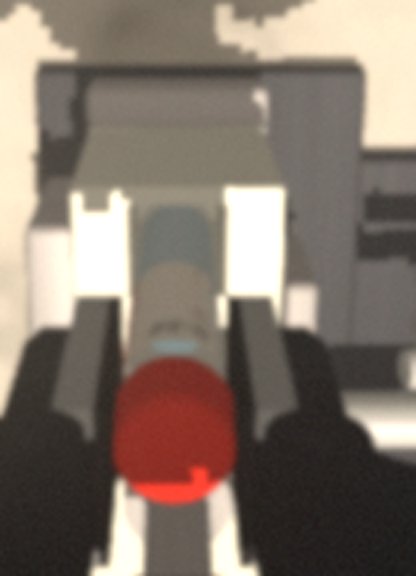

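The foot is inside the mouth with no side load. Continue down.

carry_out([
  {"gripper": 0, "dx": 0, "dy": 0, "dz": 0.8, "yaw": 0},
  {"gripper": 0, "dx": 0, "dy": 0, "dz": 0.8, "yaw": 0},
  {"gripper": 0, "dx": 0, "dy": 0, "dz": 0.8, "yaw": 0},
  {"gripper": 0, "dx": 0, "dy": 0, "dz": 0, "yaw": 0},
])

```text
clock: 20.85
tcp_pos: [0.4415, 0.1103, 0.0997]
tcp_rot: [-3.141, -0.003, 3.082]
wrist_force: [-0.7, -0.0, 0.2]
opening: 0.0163
```

carry_out([
  {"gripper": 0, "dx": 0, "dy": 0, "dz": 0.6, "yaw": 0},
  {"gripper": 0, "dx": 0, "dy": 0, "dz": 0.4, "yaw": 0},
  {"gripper": 0, "dx": 0, "dy": 0, "dz": 0.2, "yaw": 0},
  {"gripper": 0, "dx": 0, "dy": 0, "dz": 0, "yaw": 0},
])

```text
clock: 21.25
tcp_pos: [0.4425, 0.1103, 0.089]
tcp_rot: [-3.142, -0.001, 3.082]
wrist_force: [-0.1, -0.7, 0.2]
opening: 0.0162
```

carry_out([
  {"gripper": 0, "dx": 0, "dy": 0, "dz": 0.15, "yaw": 0},
  {"gripper": 0, "dx": 0, "dy": 0, "dz": 0, "yaw": 0},
  {"gripper": 0, "dx": 0, "dy": 0, "dz": 0, "yaw": 0},
])

```text
clock: 21.55
tcp_pos: [0.4428, 0.1103, 0.088]
tcp_rot: [3.142, 0.0, 3.082]
wrist_force: [0.4, 0.7, -0.4]
opening: 0.016
```

carry_out([
  {"gripper": 0, "dx": 0, "dy": 0, "dz": 0.15, "yaw": 0},
  {"gripper": 0, "dx": 0, "dy": 0, "dz": 0, "yaw": 0},
  {"gripper": 0.25, "dx": 0, "dy": 0, "dz": 0, "yaw": 0},
  {"gripper": 0.35, "dx": 0, "dy": 0, "dz": 0, "yaw": 0},
  {"gripper": 0.4, "dx": 0, "dy": 0, "dz": 0, "yaw": 0},
  {"gripper": 0.4, "dx": 0, "dy": 0, "dz": 0, "yaw": 0},
  {"gripper": 0.4, "dx": 0, "dy": 0, "dz": -2, "yaw": 0},
  {"gripper": 0.4, "dx": 0, "dy": 0, "dz": -4, "yaw": 0},
  {"gripper": 0.4, "dx": 0, "dy": 0, "dz": -4, "yaw": 0},
  {"gripper": 0.4, "dx": 0, "dy": 0, "dz": -4, "yaw": 0},
  {"gripper": 0.4, "dx": 0, "dy": 0, "dz": -3, "yaw": 0},
  {"gripper": 0.4, "dx": 0, "dy": 0, "dz": 0, "yaw": 0},
  {"gripper": 0.4, "dx": 0, "dy": 0, "dz": 0, "yaw": 0},
])

```text
clock: 22.85
tcp_pos: [0.4429, 0.1103, 0.2566]
tcp_rot: [3.142, 0.001, 3.082]
wrist_force: [0.2, -0.4, -1.0]
opening: 0.0341
```

```bash
python3 - <<'E'
from h import *
m=vision.camera_model('wrist');T=T_tool();im=vision.get_image('wrist');cv2.imwrite('pics/k4.png',im);print(T[:3,3])
np.save('k4T.npy',m['T']);np.save('k4tool.npy',T)
c=cv2.resize(im[80:260,260:400],None,fx=4,fy=4,interpolation=cv2.INTER_CUBIC)
cv2.imwrite('pics/k5.png',cv2.resize(np.clip(c.astype(float)*1.3,0,255).astype(np.uint8),None,fx=.8,fy=.8))
E
```

```text
[0.4429 0.1103 0.2566]
```

View pics/k5.png

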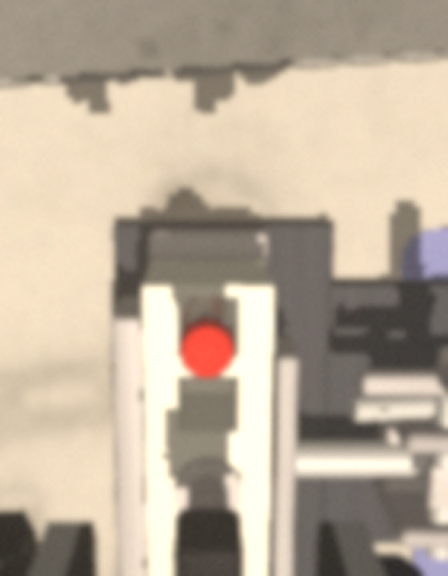

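Red cap seated at (207,349) in the zoom. Checking where it sits relative to the hole.

```bash
python3 - <<'E'
from h import *
m=vision.camera_model('wrist');m['T']=np.load('k4T.npy');T=np.load('k4tool.npy')
g=lambda x,y,z:(CR.T@(onz(m,260+x/3.2,80+y/3.2,z)-NC))*1000
print('cap',g(207,349,.100),'end',g(205,285,.062),'L',g(141,380,.062),'R',g(276,380,.062))
print('tcp',CR.T@(T[:3,3]-NC)*1000)
E
```

```text
cap [-61.4      0.5768  92.    ] end [-73.6205  -0.0153  54.    ] L [-41.0568 -21.7266  54.    ] R [-41.0415  24.046   54.    ]
tcp [-61.168    1.1345 248.6232]
```

The red tube is seated, 1.8 mm off-centre in its hole lengthwise. I'll aim the next ones with the shift of -1.6 mm. Next is the white tube.

```bash
python3 - <<'E'
from h import *
print(todo([.528,.4536,.076],CA+np.pi/2))
E
```

```text
[array([-6.5392, 34.7798, 17.927 ]), np.float64(0.00021733025682491025)]
```

carry_out([
  {"gripper": 0.4, "dx": -0.65, "dy": 3, "dz": 0, "yaw": 0},
  {"gripper": 0.4, "dx": -0.65, "dy": 3.6, "dz": 0, "yaw": 0},
  {"gripper": 0.4, "dx": -0.65, "dy": 3.6, "dz": 0, "yaw": 0},
  {"gripper": 0.4, "dx": -0.65, "dy": 3.6, "dz": 0, "yaw": 0},
  {"gripper": 0.4, "dx": -0.65, "dy": 3.6, "dz": 0, "yaw": 0},
  {"gripper": 0.4, "dx": -0.65, "dy": 3.6, "dz": 0, "yaw": 0},
  {"gripper": 0.4, "dx": -0.65, "dy": 3.6, "dz": 0, "yaw": 0},
  {"gripper": 0.4, "dx": -0.65, "dy": 3.6, "dz": 0, "yaw": 0},
  {"gripper": 0.4, "dx": -0.65, "dy": 3.6, "dz": 0, "yaw": 0},
  {"gripper": 0.4, "dx": -0.69, "dy": 2.98, "dz": 0, "yaw": 0},
  {"gripper": 0.4, "dx": 0, "dy": 0, "dz": 4, "yaw": 0},
  {"gripper": 0.4, "dx": 0, "dy": 0, "dz": 4, "yaw": 0},
  {"gripper": 0.4, "dx": 0, "dy": 0, "dz": 2, "yaw": 0},
  {"gripper": 0.4, "dx": 0, "dy": 0, "dz": 0, "yaw": 0},
  {"gripper": 0.4, "dx": 0, "dy": 0, "dz": 0, "yaw": 0},
])

```text
clock: 24.4
tcp_pos: [0.5282, 0.4532, 0.1552]
tcp_rot: [-3.14, -0.002, 3.082]
wrist_force: [-0.2, -1.2, -0.1]
opening: 0.0343
```

```bash
python3 - <<'E'
from h import *
m=vision.camera_model('wrist');T=T_tool();im=vision.get_image('wrist');print(T[:3,3],todo([.528,.4536,.076]),proj(m,[.528,.4536,.091]))
cv2.imwrite('pics/l1.png',im)
E
```

```text
[0.5282 0.4532 0.1552] [array([ 0.1238, -0.0264,  8.1097])] [326.4658 223.0586]
```

View pics/l1.png

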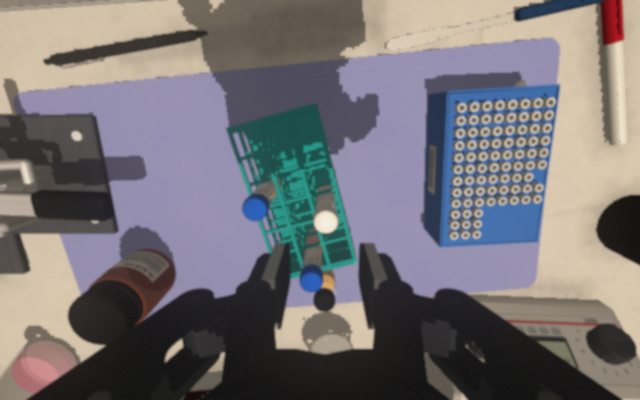

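White cap at (326,222), predicted (326.5,223). Grip, lift, and check the hold.

carry_out([
  {"gripper": 0.4, "dx": 0.13, "dy": 0, "dz": 2, "yaw": 0},
  {"gripper": 0.4, "dx": 0, "dy": 0, "dz": 3, "yaw": 0},
  {"gripper": 0.4, "dx": 0, "dy": 0, "dz": 2, "yaw": 0},
  {"gripper": 0.4, "dx": 0, "dy": 0, "dz": 0.9, "yaw": 0},
  {"gripper": 0.4, "dx": 0, "dy": 0, "dz": 0, "yaw": 0},
  {"gripper": 0.1, "dx": 0, "dy": 0, "dz": 0, "yaw": 0},
  {"gripper": 0, "dx": 0, "dy": 0, "dz": 0, "yaw": 0},
  {"gripper": 0, "dx": 0, "dy": 0, "dz": 0, "yaw": 0},
  {"gripper": 0, "dx": 0, "dy": 0, "dz": 0, "yaw": 0},
  {"gripper": 0, "dx": 0, "dy": 0, "dz": 0, "yaw": 0},
  {"gripper": 0, "dx": 0, "dy": 0, "dz": -1, "yaw": 0},
  {"gripper": 0, "dx": 0, "dy": 0, "dz": -2, "yaw": 0},
  {"gripper": 0, "dx": 0, "dy": 0, "dz": -3, "yaw": 0},
  {"gripper": 0, "dx": 0, "dy": 0, "dz": -4, "yaw": 0},
  {"gripper": 0, "dx": 0, "dy": 0, "dz": -4, "yaw": 0},
  {"gripper": 0, "dx": 0, "dy": 0, "dz": -4, "yaw": 0},
  {"gripper": 0, "dx": 0, "dy": 0, "dz": 0, "yaw": 0},
  {"gripper": 0, "dx": 0, "dy": 0, "dz": 0, "yaw": 0},
])

```text
clock: 26.25
tcp_pos: [0.5278, 0.4539, 0.2591]
tcp_rot: [3.14, 0.002, 3.082]
wrist_force: [-0.6, -0.2, -0.8]
opening: 0.0161
```

```bash
python3 - <<'E'
from h import *
print(todo(cl(-.0328,.0016,.146-.008),CA+np.pi/2),monitor.get_obs()['tcp_pos'])
m=vision.camera_model('wrist');im=vision.get_image('wrist')
c=cv2.resize(im[190:320,290:360],None,fx=4.5,fy=4.5,interpolation=cv2.INTER_CUBIC)
cv2.imwrite('pics/l2.png',np.clip(c.astype(float)*1.3,0,255).astype(np.uint8))
E
```

```text
[array([  3.6173, -34.7804,  11.2472]), np.float64(0.0002808303221288888)] [0.5278 0.4539 0.2591]
```

View pics/l2.png

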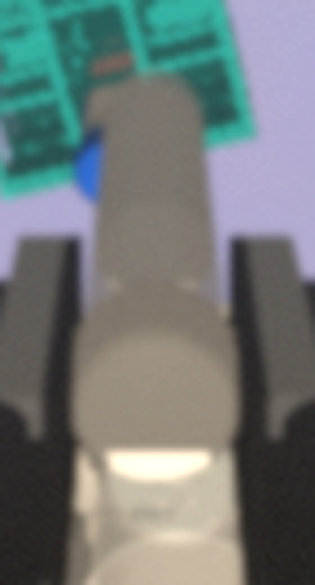

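The white tube sits differently in the hand (cap top about 10 px higher in the image). I'll measure it against known geometry.

```bash
python3 - <<'E'
from h import *
m=vision.camera_model('wrist');T=T_tool()
tp=lambda x,y,z:(T@np.array([x,y,z,1]))[:3]
f=lambda p:((p-np.array([290,190]))*4.5).round(0)
for x in(-.0004,.002,.0035):
  for s in(0,.003,.006):
    print(x,s,'top c',f(proj(m,tp(x,-.0009,-.015+s))),'near',f(proj(m,tp(x-.0086,-.0009,-.015+s))),'w',round(17.2e-3*4.5*(f(proj(m,tp(x,.0086,-.015+s)))-f(proj(m,tp(x,-.0086,-.015+s))))[0]/17.2e-3/4.5),'hemi',f(proj(m,tp(x,-.0009,.0653+s))))
print(monitor.get_obs()['tcp_rot'])
E
```

```text
-0.0004 0 top c [156. 445.] near [156. 524.] w 183 hemi [155. 150.]
-0.0004 0.003 top c [156. 428.] near [156. 505.] w 178 hemi [155. 143.]
-0.0004 0.006 top c [156. 411.] near [156. 488.] w 174 hemi [155. 136.]
0.002 0 top c [156. 422.] near [156. 502.] w 183 hemi [155. 134.]
0.002 0.003 top c [156. 406.] near [156. 484.] w 179 hemi [155. 128.]
0.002 0.006 top c [156. 390.] near [156. 467.] w 176 hemi [155. 121.]
0.0035 0 top c [156. 408.] near [156. 488.] w 183 hemi [155. 125.]
0.0035 0.003 top c [156. 392.] near [156. 471.] w 180 hemi [155. 118.]
0.0035 0.006 top c [156. 376.] near [156. 453.] w 176 hemi [155. 112.]
[-3.1411 -0.0009  3.0818]
```

Best fit: tube 2 mm towards tool +x and about 3–4 mm lower in the hand. I'll account for both, hold with 40 N, and go to hole -31.

carry_out([
  {"gripper": 0, "dx": 0.34, "dy": -3, "dz": 0, "yaw": 0},
  {"gripper": 0, "dx": 0.34, "dy": -3.6, "dz": 0, "yaw": 0},
  {"gripper": 0, "dx": 0.34, "dy": -3.6, "dz": 0, "yaw": 0},
  {"gripper": 0, "dx": 0.34, "dy": -3.6, "dz": 0, "yaw": 0},
  {"gripper": 0, "dx": 0.34, "dy": -3.6, "dz": 0, "yaw": 0},
  {"gripper": 0, "dx": 0.34, "dy": -3.6, "dz": 0, "yaw": 0},
  {"gripper": 0, "dx": 0.34, "dy": -3.6, "dz": 0, "yaw": 0},
  {"gripper": 0, "dx": 0.34, "dy": -3.6, "dz": 0, "yaw": 0},
  {"gripper": 0, "dx": 0.34, "dy": -3.6, "dz": 0, "yaw": 0},
  {"gripper": 0, "dx": 0.34, "dy": -2.98, "dz": 0, "yaw": 0},
  {"gripper": 0, "dx": 0, "dy": 0, "dz": 0, "yaw": 0},
  {"gripper": 0, "dx": 0, "dy": 0, "dz": 3, "yaw": 0},
  {"gripper": 0, "dx": 0, "dy": 0, "dz": 4, "yaw": 0},
  {"gripper": 0, "dx": 0, "dy": 0, "dz": 3, "yaw": 0},
  {"gripper": 0, "dx": 0, "dy": 0, "dz": 0, "yaw": 0},
  {"gripper": 0, "dx": 0, "dy": 0, "dz": 0, "yaw": 0},
], squeeze=40)

```text
clock: 27.9
tcp_pos: [0.4721, 0.109, 0.1568]
tcp_rot: [3.142, -0.002, 3.082]
wrist_force: [0.8, 0.6, 0.4]
opening: 0.0154
```

```bash
cat >> h.py <<'E'
def look(f):
    m=vision.camera_model('wrist');T=T_tool();im=vision.get_image('wrist')
    print('tcp',T[:3,3],'clamp mm',CR.T@(T[:3,3]-NC)*1000)
    c=cv2.resize(im[120:330,270:400],None,fx=4,fy=4,interpolation=cv2.INTER_CUBIC)
    c=np.clip(c.astype(float)*1.4,0,255).astype(np.uint8)
    cv2.imwrite(f,cv2.resize(c,None,fx=.7,fy=.7))   # scale 2.8, origin 270,120
    q=lambda x,y,z:(T[:3,:3].T@(onz(m,270+x/2.8,120+y/2.8,z)-T[:3,3]))*1000
    np.savez('look.npz',mT=m['T'],T=T)
    return m,T,q
def relook():
    m=vision.camera_model('wrist');d=np.load('look.npz');m['T']=d['mT'];T=d['T']
    return lambda x,y,z:(T[:3,:3].T@(onz(m,270+x/2.8,120+y/2.8,z)-T[:3,3]))*1000
E
python3 -c "
from h import *
look('pics/m1.png')"
```

```text
tcp [0.4721 0.109  0.1568] clamp mm [-31.9838   1.5924 148.7778]
```

View pics/m1.png

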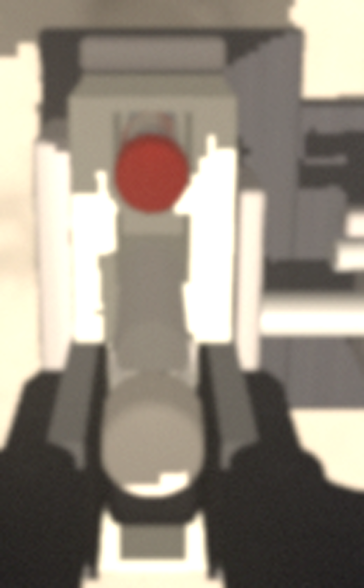

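```bash
python3 - <<'E'
from h import *
q=relook()
print('far edge',q(153,235,.062),'lat',q(118,250,.062),q(188,250,.062),'end',q(153,97,.062),'cap red',q(152,174,.1))
im=cv2.imread('pics/m1.png')[190:400,80:230]
g=cv2.cvtColor(im,cv2.COLOR_BGR2GRAY).astype(float);g=np.clip((g-110)*4,0,255).astype(np.uint8)
cv2.imwrite('pics/m2.png',cv2.resize(g,None,fx=2.8,fy=2.8,interpolation=cv2.INTER_CUBIC))
E
```

```text
far edge [ 4.2543 -0.6984 94.7884] lat [  0.0067 -10.2094  94.7773] [-0.0039  8.8123 94.7787] end [41.4747 -0.6969 94.8792] cap red [29.7061 -0.9827 56.8503]
```

View pics/m2.png

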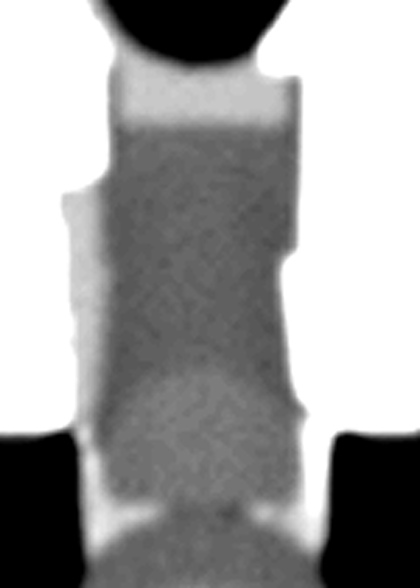

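The shadow hides the foot, but the hole centre from the block end (+0.5) and from the red cap (+0.9) agree. The TCP is at clamp -32.0 against the -30.6 planned, so correct by -1.4 mm and enter gently.

carry_out([
  {"gripper": 0, "dx": -0.14, "dy": 0, "dz": 0, "yaw": 0},
  {"gripper": 0, "dx": 0, "dy": 0, "dz": 1, "yaw": 0},
  {"gripper": 0, "dx": 0, "dy": 0, "dz": 0.6, "yaw": 0},
  {"gripper": 0, "dx": 0, "dy": 0, "dz": 0.4, "yaw": 0},
  {"gripper": 0, "dx": 0, "dy": 0, "dz": 0.4, "yaw": 0},
  {"gripper": 0, "dx": 0, "dy": 0, "dz": 0, "yaw": 0},
])

```text
clock: 28.55
tcp_pos: [0.4736, 0.1084, 0.1325]
tcp_rot: [-3.142, -0.001, 3.082]
wrist_force: [-1.0, -0.7, 0.5]
opening: 0.0157
```

```bash
python3 -c "
from h import *
look('pics/m3.png')"
```

```text
tcp [0.4736 0.1084 0.1325] clamp mm [-30.4233   1.0887 124.5221]
```

View pics/m3.png

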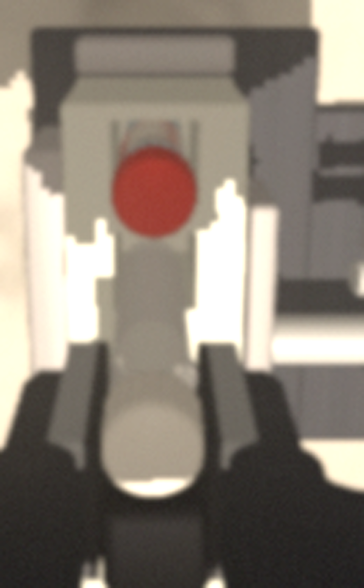

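No resistance with the foot about 6 mm inside. Continue.

carry_out([
  {"gripper": 0, "dx": 0, "dy": 0, "dz": 0.8, "yaw": 0},
  {"gripper": 0, "dx": 0, "dy": 0, "dz": 0.8, "yaw": 0},
  {"gripper": 0, "dx": 0, "dy": 0, "dz": 0.8, "yaw": 0},
  {"gripper": 0, "dx": 0, "dy": 0, "dz": 0.8, "yaw": 0},
  {"gripper": 0, "dx": 0, "dy": 0, "dz": 0.4, "yaw": 0},
  {"gripper": 0, "dx": 0, "dy": 0, "dz": 0, "yaw": 0},
  {"gripper": 0, "dx": 0, "dy": 0, "dz": 0, "yaw": 0},
])

```text
clock: 29.3
tcp_pos: [0.4742, 0.1084, 0.0974]
tcp_rot: [-3.142, 0.0, 3.082]
wrist_force: [-0.6, -0.0, -0.2]
opening: 0.0156
```

carry_out([
  {"gripper": 0, "dx": 0, "dy": 0, "dz": 0.5, "yaw": 0},
  {"gripper": 0, "dx": 0, "dy": 0, "dz": 0.2, "yaw": 0},
  {"gripper": 0, "dx": 0, "dy": 0, "dz": 0.1, "yaw": 0},
  {"gripper": 0, "dx": 0, "dy": 0, "dz": 0, "yaw": 0},
])

```text
clock: 29.7
tcp_pos: [0.474, 0.1085, 0.0891]
tcp_rot: [-3.142, -0.0, 3.082]
wrist_force: [0.5, 0.0, -0.2]
opening: 0.0153
```

carry_out([
  {"gripper": 0, "dx": 0, "dy": 0, "dz": 0.2, "yaw": 0},
  {"gripper": 0, "dx": 0, "dy": 0, "dz": 0.05, "yaw": 0},
  {"gripper": 0, "dx": 0, "dy": 0, "dz": 0, "yaw": 0},
  {"gripper": 0.25, "dx": 0, "dy": 0, "dz": 0, "yaw": 0},
  {"gripper": 0.35, "dx": 0, "dy": 0, "dz": 0, "yaw": 0},
  {"gripper": 0.4, "dx": 0, "dy": 0, "dz": 0, "yaw": 0},
  {"gripper": 0.4, "dx": 0, "dy": 0, "dz": 0, "yaw": 0},
  {"gripper": 0.4, "dx": 0, "dy": 0, "dz": -2, "yaw": 0},
  {"gripper": 0.4, "dx": 0, "dy": 0, "dz": -4, "yaw": 0},
  {"gripper": 0.4, "dx": 0, "dy": 0, "dz": -4, "yaw": 0},
  {"gripper": 0.4, "dx": 0, "dy": 0, "dz": -4, "yaw": 0},
  {"gripper": 0.4, "dx": 0, "dy": 0, "dz": -3, "yaw": 0},
  {"gripper": 0.4, "dx": 0, "dy": 0, "dz": 0, "yaw": 0},
  {"gripper": 0.4, "dx": 0, "dy": 0, "dz": 0, "yaw": 0},
])

```text
clock: 31.1
tcp_pos: [0.4743, 0.1084, 0.257]
tcp_rot: [3.142, 0.001, 3.082]
wrist_force: [-0.3, 0.1, -1.3]
opening: 0.0342
```

```bash
python3 - <<'E'
from h import *
look('pics/m4.png')
print(todo([.5714,.4402,.076],CA+np.pi/2))
E
```

```text
tcp [0.4743 0.1084 0.257 ] clamp mm [-29.7527   1.1476 248.9746]
[array([-7.815 , 33.7026, 17.9539]), np.float64(0.00021358518807956806)]
```

View pics/m4.png

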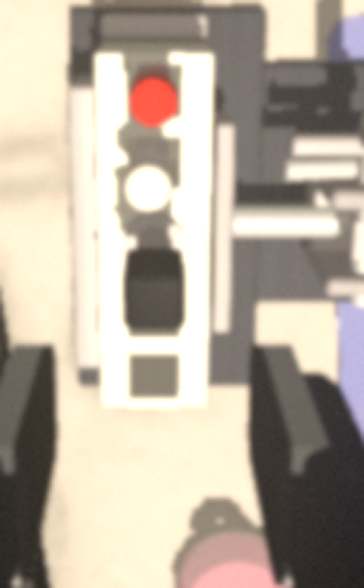

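Red (153,101) and white (149,188) caps are seated, and hole +58 is clearly lit at (154,376). Measuring it for the later target.

```bash
python3 - <<'E'
from h import *
q=relook();d=np.load('look.npz');
def c(x,y,z):
    v=q(x,y,z)/1000; return CR.T@((d['T']@np.r_[v,1])[:3]-NC)*1000
for n,p in dict(red=(153,101,.1),white=(149,188,.1),h58=(154,376,.062),h58n=(154,396,.062),h58f=(154,356,.062),h58l=(131,376,.062),h58r=(177,376,.062),end=(154,407,.062),knob=(154,305,.13)).items(): print(n,c(*p))
E
```

```text
red [-61.3136   0.5288  92.    ]
white [-31.8329  -0.8227  92.    ]
h58 [56.5292  1.0222 54.    ]
h58n [65.5678  1.0266 54.    ]
h58f [47.6177  1.0178 54.    ]
h58l [56.5263 -8.3901 54.    ]
h58r [56.5321 10.4344 54.    ]
end [70.5942  1.0291 54.    ]
knob [ -1.1112   0.8043 122.    ]
```

Shift of -1.5 mm confirmed. Next is the far blue tube (near the vial).

carry_out([
  {"gripper": 0.4, "dx": -0.78, "dy": 3, "dz": 0, "yaw": 0},
  {"gripper": 0.4, "dx": -0.78, "dy": 3.5, "dz": 0, "yaw": 0},
  {"gripper": 0.4, "dx": -0.78, "dy": 3.5, "dz": 0, "yaw": 0},
  {"gripper": 0.4, "dx": -0.78, "dy": 3.5, "dz": 0, "yaw": 0},
  {"gripper": 0.4, "dx": -0.78, "dy": 3.5, "dz": 0, "yaw": 0},
  {"gripper": 0.4, "dx": -0.78, "dy": 3.5, "dz": 0, "yaw": 0},
  {"gripper": 0.4, "dx": -0.78, "dy": 3.5, "dz": 0, "yaw": 0},
  {"gripper": 0.4, "dx": -0.78, "dy": 3.5, "dz": 0, "yaw": 0},
  {"gripper": 0.4, "dx": -0.78, "dy": 3.5, "dz": 0, "yaw": 0},
  {"gripper": 0.4, "dx": -0.8, "dy": 2.7, "dz": 0, "yaw": 0},
  {"gripper": 0.4, "dx": 0, "dy": 0, "dz": 4, "yaw": 0},
  {"gripper": 0.4, "dx": 0, "dy": 0, "dz": 4, "yaw": 0},
  {"gripper": 0.4, "dx": 0, "dy": 0, "dz": 2, "yaw": 0},
  {"gripper": 0.4, "dx": 0, "dy": 0, "dz": 0, "yaw": 0},
  {"gripper": 0.4, "dx": 0, "dy": 0, "dz": 0, "yaw": 0},
  {"gripper": 0.4, "dx": 0, "dy": 0, "dz": 0, "yaw": 0},
])

```text
clock: 32.75
tcp_pos: [0.5732, 0.4406, 0.1587]
tcp_rot: [3.14, 0.002, 3.082]
wrist_force: [-0.5, 1.1, 0.0]
opening: 0.034
```

```bash
python3 - <<'E'
from h import *
m=vision.camera_model('wrist');T=T_tool();im=vision.get_image('wrist');print(T[:3,3],todo([.5714,.4402,.076]),proj(m,[.5714,.4402,.091]))
cv2.imwrite('pics/n1.png',im)
hs=cv2.cvtColor(im,cv2.COLOR_BGR2HSV);mk=cv2.inRange(hs,(104,150,80),(125,255,255));mk[:, :290]=0;mk[:,360:]=0
n,l,s,ce=cv2.connectedComponentsWithStats(mk);i=1+np.argmax(s[1:,4]);print(s[i],ce[i], T[:3,:3].T@(onz(m,*ce[i],.089)-T[:3,3])*1000)
E
```

```text
[0.5732 0.4406 0.1587] [array([ 0.2255, -0.0737,  8.3155])] [324.9207 218.6882]
[313 205  24  24 451] [324.6608 216.51  ] [ 2.8519 -0.7389 69.685 ]
```

View pics/n1.png

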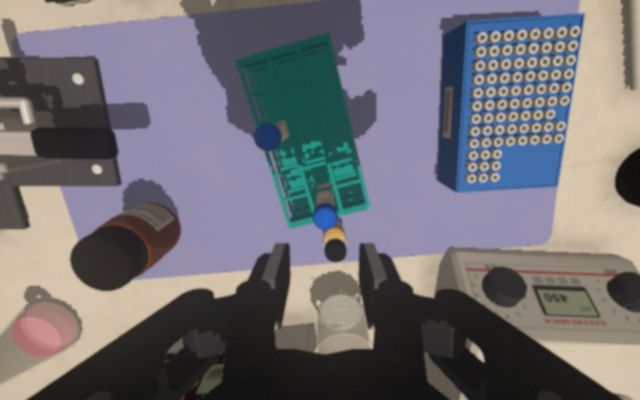

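The far blue cap is at (325,216), 2.8 mm ahead, with the vial clear behind at (335,248). Grip and lift.

carry_out([
  {"gripper": 0.4, "dx": 0.28, "dy": 0, "dz": 2, "yaw": 0},
  {"gripper": 0.4, "dx": 0, "dy": 0, "dz": 3, "yaw": 0},
  {"gripper": 0.4, "dx": 0, "dy": 0, "dz": 2, "yaw": 0},
  {"gripper": 0.4, "dx": 0, "dy": 0, "dz": 1.2, "yaw": 0},
  {"gripper": 0.4, "dx": 0, "dy": 0, "dz": 0, "yaw": 0},
  {"gripper": 0.1, "dx": 0, "dy": 0, "dz": 0, "yaw": 0},
  {"gripper": 0, "dx": 0, "dy": 0, "dz": 0, "yaw": 0},
  {"gripper": 0, "dx": 0, "dy": 0, "dz": 0, "yaw": 0},
  {"gripper": 0, "dx": 0, "dy": 0, "dz": 0, "yaw": 0},
  {"gripper": 0, "dx": 0, "dy": 0, "dz": 0, "yaw": 0},
  {"gripper": 0, "dx": 0, "dy": 0, "dz": -1, "yaw": 0},
  {"gripper": 0, "dx": 0, "dy": 0, "dz": -2, "yaw": 0},
  {"gripper": 0, "dx": 0, "dy": 0, "dz": -3, "yaw": 0},
  {"gripper": 0, "dx": 0, "dy": 0, "dz": -4, "yaw": 0},
  {"gripper": 0, "dx": 0, "dy": 0, "dz": -4, "yaw": 0},
  {"gripper": 0, "dx": 0, "dy": 0, "dz": -4, "yaw": 0},
  {"gripper": 0, "dx": 0, "dy": 0, "dz": 0, "yaw": 0},
  {"gripper": 0, "dx": 0, "dy": 0, "dz": 0, "yaw": 0},
], squeeze=25)

```text
clock: 34.6
tcp_pos: [0.5699, 0.4406, 0.2565]
tcp_rot: [3.14, 0.002, 3.082]
wrist_force: [0.1, -0.4, -2.4]
opening: 0.0162
```

```bash
python3 - <<'E'
from h import *
print(todo(cl(.0564,.0017,.146-.008),CA+np.pi/2),monitor.get_obs()['tcp_pos'])
m=vision.camera_model('wrist');im=vision.get_image('wrist')
c=cv2.resize(im[190:320,290:360],None,fx=4.5,fy=4.5,interpolation=cv2.INTER_CUBIC)
cv2.imwrite('pics/n2.png',np.clip(c.astype(float)*1.3,0,255).astype(np.uint8))
E
```

```text
[array([ -1.0286, -33.6859,  11.0068]), np.float64(0.00026098177878175477)] [0.5699 0.4406 0.2565]
```

View pics/n2.png

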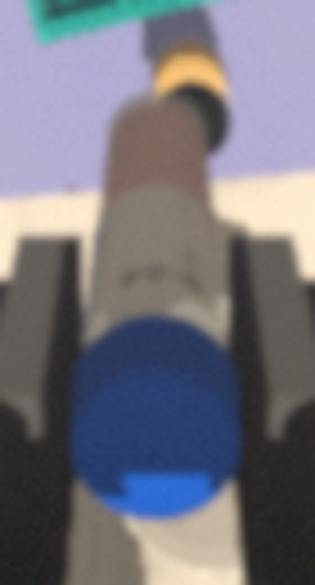

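Straight in the hand and centred like the red one. To hole +58.

carry_out([
  {"gripper": 0, "dx": -0.1, "dy": -3, "dz": 0, "yaw": 0},
  {"gripper": 0, "dx": -0.1, "dy": -3.5, "dz": 0, "yaw": 0},
  {"gripper": 0, "dx": -0.1, "dy": -3.5, "dz": 0, "yaw": 0},
  {"gripper": 0, "dx": -0.1, "dy": -3.5, "dz": 0, "yaw": 0},
  {"gripper": 0, "dx": -0.1, "dy": -3.5, "dz": 0, "yaw": 0},
  {"gripper": 0, "dx": -0.1, "dy": -3.5, "dz": 0, "yaw": 0},
  {"gripper": 0, "dx": -0.1, "dy": -3.5, "dz": 0, "yaw": 0},
  {"gripper": 0, "dx": -0.1, "dy": -3.5, "dz": 0, "yaw": 0},
  {"gripper": 0, "dx": -0.1, "dy": -3.5, "dz": 0, "yaw": 0},
  {"gripper": 0, "dx": -0.1, "dy": -2.7, "dz": 0, "yaw": 0},
  {"gripper": 0, "dx": 0, "dy": 0, "dz": 0, "yaw": 0},
  {"gripper": 0, "dx": 0, "dy": 0, "dz": 3, "yaw": 0},
  {"gripper": 0, "dx": 0, "dy": 0, "dz": 4, "yaw": 0},
  {"gripper": 0, "dx": 0, "dy": 0, "dz": 3.5, "yaw": 0},
  {"gripper": 0, "dx": 0, "dy": 0, "dz": 0, "yaw": 0},
  {"gripper": 0, "dx": 0, "dy": 0, "dz": 0, "yaw": 0},
], squeeze=30)

```text
clock: 36.25
tcp_pos: [0.5585, 0.1039, 0.149]
tcp_rot: [3.141, -0.003, 3.082]
wrist_force: [1.0, -0.4, -0.0]
opening: 0.0164
```

```bash
python3 -c "
from h import *
look('pics/n3.png');print(todo(cl(.0564,.0017,.1)))"
```

```text
tcp [0.5585 0.1039 0.149 ] clamp mm [ 54.5906   1.6721 141.0287]
[array([-0.0342,  0.0063,  4.288 ])]
```

View pics/n3.png

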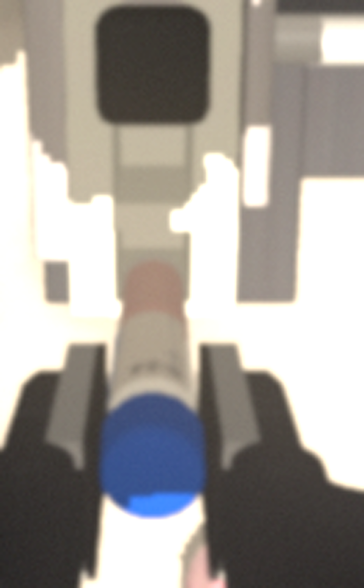

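```bash
python3 -c "
from h import *
q=relook()
print(q(153,248,.062),q(153,200,.062),q(118,270,.062),q(189,270,.062),'hemi',q(153,290,.0833))
look('pics/n4.png')"
```

```text
[ 3.0372 -0.7277 87.0378] [16.0197 -0.7271 87.0754] [-3.0481 -9.9757 87.0192] [-3.0585  8.784  87.0211] hemi [-0.7936 -0.7633 65.7266]
tcp [0.5599 0.1038 0.1509] clamp mm [ 56.0147   1.6285 142.8797]
```

carry_out([
  {"gripper": 0, "dx": 0, "dy": 0, "dz": 0, "yaw": 0},
  {"gripper": 0, "dx": 0, "dy": 0, "dz": 0, "yaw": 0},
  {"gripper": 0, "dx": 0, "dy": 0, "dz": 0, "yaw": 0},
  {"gripper": 0, "dx": 0, "dy": 0, "dz": 0, "yaw": 0},
  {"gripper": 0, "dx": 0, "dy": 0, "dz": 0, "yaw": 0},
])

```text
clock: 36.85
tcp_pos: [0.5594, 0.1033, 0.1499]
tcp_rot: [3.142, 0.0, 3.082]
wrist_force: [0.0, -0.9, 0.1]
opening: 0.0158
```

```bash
python3 -c "
from h import *
look('pics/n5.png')"
```

```text
tcp [0.5594 0.1033 0.1499] clamp mm [ 55.5478   1.1421 141.9407]
```

View pics/n5.png

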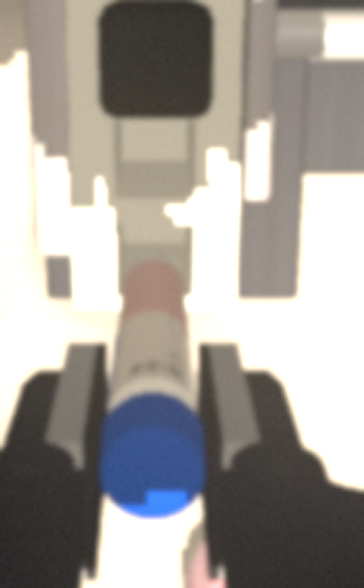

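Settled: tube at about 56.3 against a hole at 56.5 mm. Go in.

carry_out([
  {"gripper": 0, "dx": 0, "dy": 0.03, "dz": 0.8, "yaw": 0},
  {"gripper": 0, "dx": 0, "dy": 0, "dz": 0.6, "yaw": 0},
  {"gripper": 0, "dx": 0, "dy": 0, "dz": 0.6, "yaw": 0},
  {"gripper": 0, "dx": 0, "dy": 0, "dz": 0.4, "yaw": 0},
  {"gripper": 0, "dx": 0, "dy": 0, "dz": 0, "yaw": 0},
  {"gripper": 0, "dx": 0, "dy": 0, "dz": 0, "yaw": 0},
])

```text
clock: 37.5
tcp_pos: [0.5594, 0.1036, 0.1257]
tcp_rot: [3.142, -0.0, 3.082]
wrist_force: [-0.6, 0.4, 0.1]
opening: 0.0157
```

Foot at 0.053, inside with no force. Continue down.

carry_out([
  {"gripper": 0, "dx": 0, "dy": 0, "dz": 0.8, "yaw": 0},
  {"gripper": 0, "dx": 0, "dy": 0, "dz": 0.8, "yaw": 0},
  {"gripper": 0, "dx": 0, "dy": 0, "dz": 0.8, "yaw": 0},
  {"gripper": 0, "dx": 0, "dy": 0, "dz": 0.6, "yaw": 0},
  {"gripper": 0, "dx": 0, "dy": 0, "dz": 0.4, "yaw": 0},
  {"gripper": 0, "dx": 0, "dy": 0, "dz": 0.2, "yaw": 0},
  {"gripper": 0, "dx": 0, "dy": 0, "dz": 0, "yaw": 0},
  {"gripper": 0, "dx": 0, "dy": 0, "dz": 0, "yaw": 0},
])

```text
clock: 38.3
tcp_pos: [0.5596, 0.1036, 0.0901]
tcp_rot: [3.142, 0.001, 3.082]
wrist_force: [0.5, -0.2, -0.4]
opening: 0.0157
```

carry_out([
  {"gripper": 0, "dx": 0, "dy": 0, "dz": 0.2, "yaw": 0},
  {"gripper": 0, "dx": 0, "dy": 0, "dz": 0.1, "yaw": 0},
  {"gripper": 0, "dx": 0, "dy": 0, "dz": 0, "yaw": 0},
  {"gripper": 0.25, "dx": 0, "dy": 0, "dz": 0, "yaw": 0},
  {"gripper": 0.35, "dx": 0, "dy": 0, "dz": 0, "yaw": 0},
  {"gripper": 0.4, "dx": 0, "dy": 0, "dz": 0, "yaw": 0},
  {"gripper": 0.4, "dx": 0, "dy": 0, "dz": 0, "yaw": 0},
  {"gripper": 0.4, "dx": 0, "dy": 0, "dz": -2, "yaw": 0},
  {"gripper": 0.4, "dx": 0, "dy": 0, "dz": -4, "yaw": 0},
  {"gripper": 0.4, "dx": 0, "dy": 0, "dz": -4, "yaw": 0},
  {"gripper": 0.4, "dx": 0, "dy": 0, "dz": -4, "yaw": 0},
  {"gripper": 0.4, "dx": 0, "dy": 0, "dz": -3, "yaw": 0},
  {"gripper": 0.4, "dx": 0, "dy": 0, "dz": 0, "yaw": 0},
  {"gripper": 0.4, "dx": 0, "dy": 0, "dz": 0, "yaw": 0},
])

```text
clock: 39.7
tcp_pos: [0.5596, 0.1036, 0.2573]
tcp_rot: [3.142, 0.001, 3.082]
wrist_force: [-0.6, -0.2, -0.6]
opening: 0.0341
```

```bash
python3 - <<'E'
from h import *
look('pics/o1.png')
print(todo([.5158,.4069,.076],CA+np.pi/2))
E
```

```text
tcp [0.5596 0.1036 0.2573] clamp mm [ 55.7485   1.4727 249.2913]
[array([ 6.0852, 30.0166, 17.9865]), np.float64(0.00020429355652828995)]
```

View pics/o1.png

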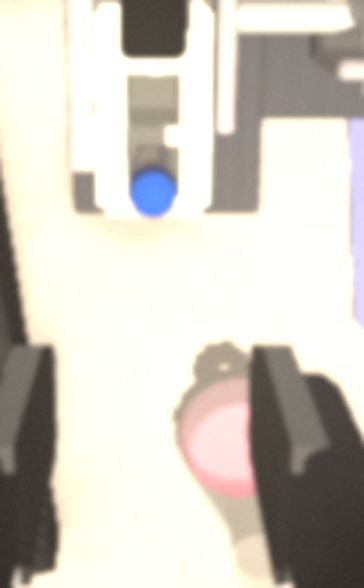

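The blue tube is seated in +58 (153,190). Last tube: the near blue one.

carry_out([
  {"gripper": 0.4, "dx": 0.67, "dy": 3, "dz": 0, "yaw": 0},
  {"gripper": 0.4, "dx": 0.67, "dy": 3.5, "dz": 0, "yaw": 0},
  {"gripper": 0.4, "dx": 0.67, "dy": 3.5, "dz": 0, "yaw": 0},
  {"gripper": 0.4, "dx": 0.67, "dy": 3.5, "dz": 0, "yaw": 0},
  {"gripper": 0.4, "dx": 0.67, "dy": 3.5, "dz": 0, "yaw": 0},
  {"gripper": 0.4, "dx": 0.67, "dy": 3.5, "dz": 0, "yaw": 0},
  {"gripper": 0.4, "dx": 0.67, "dy": 3.5, "dz": 0, "yaw": 0},
  {"gripper": 0.4, "dx": 0.67, "dy": 3.5, "dz": 0, "yaw": 0},
  {"gripper": 0.4, "dx": 0.72, "dy": 2.5, "dz": 0, "yaw": 0},
  {"gripper": 0.4, "dx": 0, "dy": 0, "dz": 4, "yaw": 0},
  {"gripper": 0.4, "dx": 0, "dy": 0, "dz": 4, "yaw": 0},
  {"gripper": 0.4, "dx": 0, "dy": 0, "dz": 2, "yaw": 0},
  {"gripper": 0.4, "dx": 0, "dy": 0, "dz": 0, "yaw": 0},
  {"gripper": 0.4, "dx": 0, "dy": 0, "dz": 0, "yaw": 0},
  {"gripper": 0.4, "dx": 0, "dy": 0, "dz": 0, "yaw": 0},
  {"gripper": 0.4, "dx": 0, "dy": 0, "dz": 0, "yaw": 0},
])

```text
clock: 41.35
tcp_pos: [0.5177, 0.4072, 0.1588]
tcp_rot: [3.14, 0.003, 3.082]
wrist_force: [-0.3, -0.7, 1.0]
opening: 0.0345
```

```bash
python3 - <<'E'
from h import *
m=vision.camera_model('wrist');T=T_tool();im=vision.get_image('wrist');print(T[:3,3],todo([.5158,.4069,.076]),proj(m,[.5158,.4069,.091]))
cv2.imwrite('pics/p1.png',im)
hs=cv2.cvtColor(im,cv2.COLOR_BGR2HSV);mk=cv2.inRange(hs,(104,150,50),(125,255,255));mk[:, :290]=0;mk[:,360:]=0
n,l,s,ce=cv2.connectedComponentsWithStats(mk);i=1+np.argmax(s[1:,4]);print(s[i],ce[i], T[:3,:3].T@(onz(m,*ce[i],.089)-T[:3,3])*1000)
E
```

```text
[0.5177 0.4072 0.1588] [array([ 0.1933, -0.0473,  8.2634])] [325.0026 218.5159]
[314 204  23  26 456] [324.818  216.5307] [ 2.7871 -0.6394 69.8307]
```

View pics/p1.png

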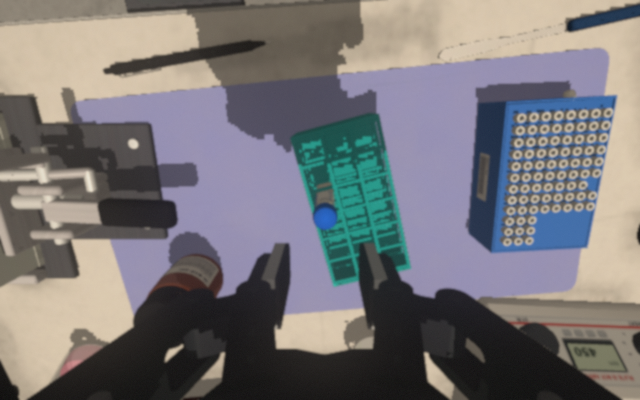

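Blue cap at (325,216), same offset as before. Grip and lift.

carry_out([
  {"gripper": 0.4, "dx": 0.28, "dy": 0, "dz": 2, "yaw": 0},
  {"gripper": 0.4, "dx": 0, "dy": 0, "dz": 3, "yaw": 0},
  {"gripper": 0.4, "dx": 0, "dy": 0, "dz": 2, "yaw": 0},
  {"gripper": 0.4, "dx": 0, "dy": 0, "dz": 1.2, "yaw": 0},
  {"gripper": 0.4, "dx": 0, "dy": 0, "dz": 0, "yaw": 0},
  {"gripper": 0.1, "dx": 0, "dy": 0, "dz": 0, "yaw": 0},
  {"gripper": 0, "dx": 0, "dy": 0, "dz": 0, "yaw": 0},
  {"gripper": 0, "dx": 0, "dy": 0, "dz": 0, "yaw": 0},
  {"gripper": 0, "dx": 0, "dy": 0, "dz": 0, "yaw": 0},
  {"gripper": 0, "dx": 0, "dy": 0, "dz": 0, "yaw": 0},
  {"gripper": 0, "dx": 0, "dy": 0, "dz": -1, "yaw": 0},
  {"gripper": 0, "dx": 0, "dy": 0, "dz": -2, "yaw": 0},
  {"gripper": 0, "dx": 0, "dy": 0, "dz": -3, "yaw": 0},
  {"gripper": 0, "dx": 0, "dy": 0, "dz": -4, "yaw": 0},
  {"gripper": 0, "dx": 0, "dy": 0, "dz": -4, "yaw": 0},
  {"gripper": 0, "dx": 0, "dy": 0, "dz": -4, "yaw": 0},
  {"gripper": 0, "dx": 0, "dy": 0, "dz": 0, "yaw": 0},
  {"gripper": 0, "dx": 0, "dy": 0, "dz": 0, "yaw": 0},
], squeeze=25)

```text
clock: 43.2
tcp_pos: [0.5142, 0.4071, 0.2562]
tcp_rot: [3.14, 0.002, 3.082]
wrist_force: [0.2, 0.3, -0.4]
opening: 0.016
```

```bash
python3 - <<'E'
from h import *
print(todo(cl(.0290,.0017,.146-.008),CA+np.pi/2),monitor.get_obs()['tcp_pos'])
m=vision.camera_model('wrist');im=vision.get_image('wrist')
c=cv2.resize(im[190:320,290:360],None,fx=4.5,fy=4.5,interpolation=cv2.INTER_CUBIC)
cv2.imwrite('pics/p2.png',np.clip(c.astype(float)*1.3,0,255).astype(np.uint8))
E
```

```text
[array([ -3.6576, -30.0073,  10.9962]), np.float64(0.00021547905851138083)] [0.5142 0.4071 0.2562]
```

View pics/p2.png

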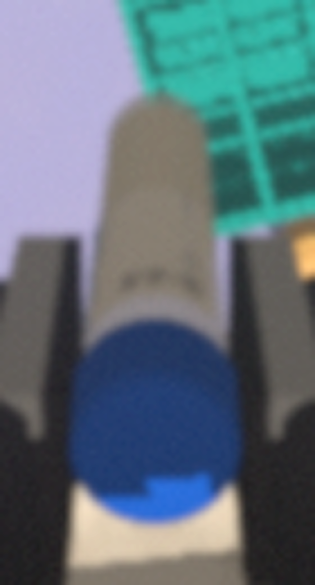

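Held like the last one. To hole +31.

carry_out([
  {"gripper": 0, "dx": -0.4, "dy": -2.8, "dz": 0, "yaw": 0},
  {"gripper": 0, "dx": -0.41, "dy": -3.5, "dz": 0, "yaw": 0},
  {"gripper": 0, "dx": -0.41, "dy": -3.5, "dz": 0, "yaw": 0},
  {"gripper": 0, "dx": -0.41, "dy": -3.5, "dz": 0, "yaw": 0},
  {"gripper": 0, "dx": -0.41, "dy": -3.5, "dz": 0, "yaw": 0},
  {"gripper": 0, "dx": -0.41, "dy": -3.5, "dz": 0, "yaw": 0},
  {"gripper": 0, "dx": -0.41, "dy": -3.5, "dz": 0, "yaw": 0},
  {"gripper": 0, "dx": -0.4, "dy": -3.5, "dz": 0, "yaw": 0},
  {"gripper": 0, "dx": -0.4, "dy": -2.7, "dz": 0, "yaw": 0},
  {"gripper": 0, "dx": 0, "dy": 0, "dz": 0, "yaw": 0},
  {"gripper": 0, "dx": 0, "dy": 0, "dz": 3, "yaw": 0},
  {"gripper": 0, "dx": 0, "dy": 0, "dz": 4, "yaw": 0},
  {"gripper": 0, "dx": 0, "dy": 0, "dz": 3.5, "yaw": 0},
  {"gripper": 0, "dx": 0, "dy": 0, "dz": 0, "yaw": 0},
  {"gripper": 0, "dx": 0, "dy": 0, "dz": 0, "yaw": 0},
  {"gripper": 0, "dx": 0, "dy": 0, "dz": 0, "yaw": 0},
  {"gripper": 0, "dx": 0, "dy": 0, "dz": 0, "yaw": 0},
  {"gripper": 0, "dx": 0, "dy": 0, "dz": 0, "yaw": 0},
], squeeze=30)

```text
clock: 45.05
tcp_pos: [0.5335, 0.1053, 0.1515]
tcp_rot: [3.141, 0.003, 3.082]
wrist_force: [-0.0, 0.3, -0.4]
opening: 0.0156
```

```bash
python3 -c "
from h import *
look('pics/p3.png')"
```

```text
tcp [0.5335 0.1053 0.1515] clamp mm [ 29.5634   1.5695 143.5007]
```

View pics/p3.png

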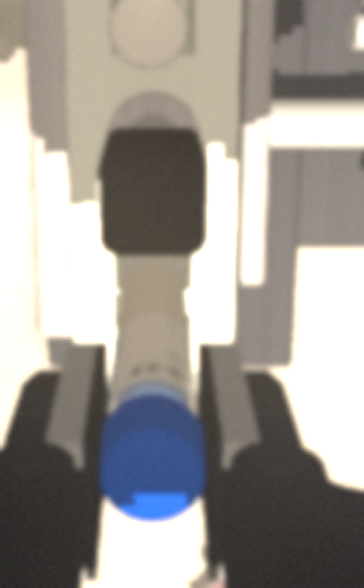

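The knob hides the hole, but the readings put the tube within 0.6 mm of it. Small correction and in.

carry_out([
  {"gripper": 0, "dx": 0.05, "dy": 0, "dz": 0.8, "yaw": 0},
  {"gripper": 0, "dx": 0, "dy": 0, "dz": 0.6, "yaw": 0},
  {"gripper": 0, "dx": 0, "dy": 0, "dz": 0.6, "yaw": 0},
  {"gripper": 0, "dx": 0, "dy": 0, "dz": 0.5, "yaw": 0},
  {"gripper": 0, "dx": 0, "dy": 0, "dz": 0, "yaw": 0},
  {"gripper": 0, "dx": 0, "dy": 0, "dz": 0, "yaw": 0},
])

```text
clock: 45.7
tcp_pos: [0.5319, 0.1053, 0.1246]
tcp_rot: [-3.142, -0.0, 3.082]
wrist_force: [0.3, 0.2, 0.1]
opening: 0.0158
```

carry_out([
  {"gripper": 0, "dx": 0, "dy": 0, "dz": 0.8, "yaw": 0},
  {"gripper": 0, "dx": 0, "dy": 0, "dz": 0.8, "yaw": 0},
  {"gripper": 0, "dx": 0, "dy": 0, "dz": 0.8, "yaw": 0},
  {"gripper": 0, "dx": 0, "dy": 0, "dz": 0.6, "yaw": 0},
  {"gripper": 0, "dx": 0, "dy": 0, "dz": 0.4, "yaw": 0},
  {"gripper": 0, "dx": 0, "dy": 0, "dz": 0, "yaw": 0},
  {"gripper": 0, "dx": 0, "dy": 0, "dz": 0, "yaw": 0},
])

```text
clock: 46.4
tcp_pos: [0.5321, 0.1053, 0.0909]
tcp_rot: [3.142, 0.0, 3.082]
wrist_force: [0.2, -0.3, -0.7]
opening: 0.0156
```

carry_out([
  {"gripper": 0, "dx": 0, "dy": 0, "dz": 0.2, "yaw": 0},
  {"gripper": 0, "dx": 0, "dy": 0, "dz": 0.15, "yaw": 0},
  {"gripper": 0, "dx": 0, "dy": 0, "dz": 0, "yaw": 0},
  {"gripper": 0.25, "dx": 0, "dy": 0, "dz": 0, "yaw": 0},
  {"gripper": 0.35, "dx": 0, "dy": 0, "dz": 0, "yaw": 0},
  {"gripper": 0.4, "dx": 0, "dy": 0, "dz": 0, "yaw": 0},
  {"gripper": 0.4, "dx": 0, "dy": 0, "dz": 0, "yaw": 0},
  {"gripper": 0.4, "dx": 0, "dy": 0, "dz": -2, "yaw": 0},
  {"gripper": 0.4, "dx": 0, "dy": 0, "dz": -4, "yaw": 0},
  {"gripper": 0.4, "dx": 0, "dy": 0, "dz": -4, "yaw": 0},
  {"gripper": 0.4, "dx": 0, "dy": 0, "dz": -4, "yaw": 0},
  {"gripper": 0.4, "dx": -1, "dy": 0, "dz": -3, "yaw": 0},
  {"gripper": 0, "dx": -1, "dy": 0, "dz": 0, "yaw": 0},
  {"gripper": 0, "dx": 0, "dy": 0, "dz": 0, "yaw": 0},
  {"gripper": 0, "dx": 0, "dy": 0, "dz": 0, "yaw": 0},
])

```text
clock: 47.9
tcp_pos: [0.5509, 0.1041, 0.2554]
tcp_rot: [-3.142, -0.004, 3.082]
wrist_force: [0.3, 0.4, -0.9]
opening: 0.0
```

```bash
python3 - <<'E'
from h import *
m=vision.camera_model('wrist');T=T_tool();im=vision.get_image('wrist')
c=im[40:300,230:460];cv2.imwrite('pics/q1.png',cv2.resize(c,None,fx=2.3,fy=2.3,interpolation=cv2.INTER_CUBIC))
np.savez('q1.npz',mT=m['T'],T=T);print(CR.T@(T[:3,3]-NC)*1000)
crop('top','pics/q2.png',150,165,310,260,5)
crop('scene','pics/q3.png',170,190,340,300,4.5)
E
```

```text
[ 46.9929   1.3959 247.3608]
```

View pics/q1.png

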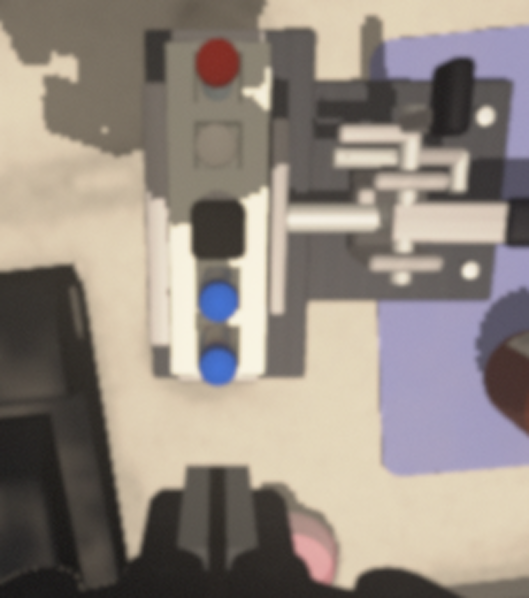

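View pics/q3.png

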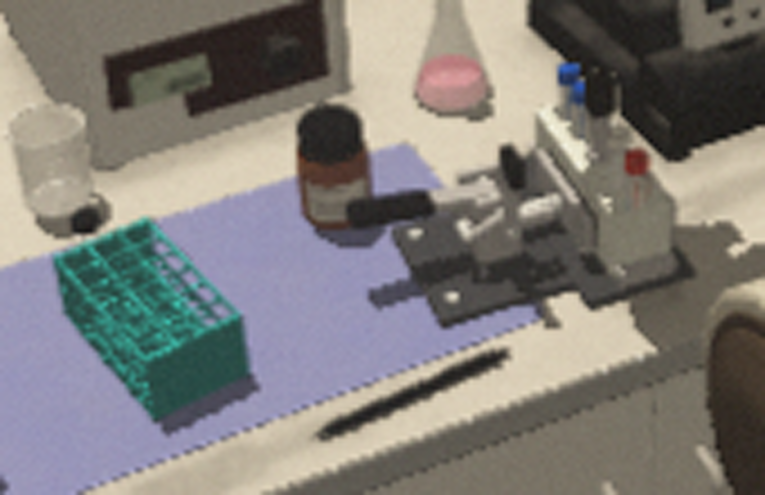

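All four caps are seated in the carrier: red (218,62), white (217,145), blue (218,300) and (218,365), and the handle is still level. The scene view agrees, with the rack empty. Now verify the paddle position.

```bash
python3 - <<'E'
from h import *
m=vision.camera_model('wrist');d=np.load('q1.npz');m['T']=d['mT']
g=lambda x,y,z:CR.T@(onz(m,230+x/2.3,40+y/2.3,z)-NC)*1000
print('paddle',g(458,85,.119),proj(m,cl(-.048,.085,.111)))
for n,p in dict(red=(218,62),white=(217,145),b1=(218,300),b2=(218,365),knob=(218,240)).items(): print(n,g(*p,.1 if n!='knob' else .13))
# handle grip height via top+wrist not needed
T=T_tool(); print(todo(cl(-.05,.05,.097)))
E
```

```text
paddle [-51.3374  84.4395 111.    ] [429.4412  81.4043]
red [-61.1827   0.874   92.    ]
white [-31.9011   0.499   92.    ]
b1 [27.8765  0.893  92.    ]
b2 [55.1597  0.8988 92.    ]
knob [  0.8888   0.8273 122.    ]
[array([ 9.6376,  4.857 , 15.0866])]
```

Paddle confirmed at clamp (-50, 85). Bring the shut fingers down between the carrier and the paddle.

carry_out([
  {"gripper": 0, "dx": 2.5, "dy": 1.2, "dz": 0, "yaw": 0},
  {"gripper": 0, "dx": 2.5, "dy": 1.2, "dz": 0, "yaw": 0},
  {"gripper": 0, "dx": 2.5, "dy": 1.2, "dz": 0, "yaw": 0},
  {"gripper": 0, "dx": 2.3, "dy": 1.2, "dz": 0, "yaw": 0},
  {"gripper": 0, "dx": 0, "dy": 0, "dz": 4, "yaw": 0},
  {"gripper": 0, "dx": 0, "dy": 0, "dz": 4, "yaw": 0},
  {"gripper": 0, "dx": 0, "dy": 0, "dz": 4, "yaw": 0},
  {"gripper": 0, "dx": 0, "dy": 0, "dz": 2, "yaw": 0},
  {"gripper": 0, "dx": 0, "dy": 0, "dz": 1, "yaw": 0},
  {"gripper": 0, "dx": 0, "dy": 0, "dz": 0, "yaw": 0},
  {"gripper": 0, "dx": 0, "dy": 0, "dz": 0, "yaw": 0},
  {"gripper": 0, "dx": 0, "dy": 0, "dz": 0, "yaw": 0},
])

```text
clock: 49.25
tcp_pos: [0.4582, 0.158, 0.1089]
tcp_rot: [3.141, 0.003, 3.082]
wrist_force: [0.0, 0.3, 0.2]
opening: 0.0
```

```bash
python3 - <<'E'
from h import *
T=T_tool();print(CR.T@(T[:3,3]-NC)*1000)
cv2.imwrite('pics/r1.png',vision.get_image('wrist'))
E
```

```text
[-48.7378  49.6224 100.9108]
```

View pics/r1.png

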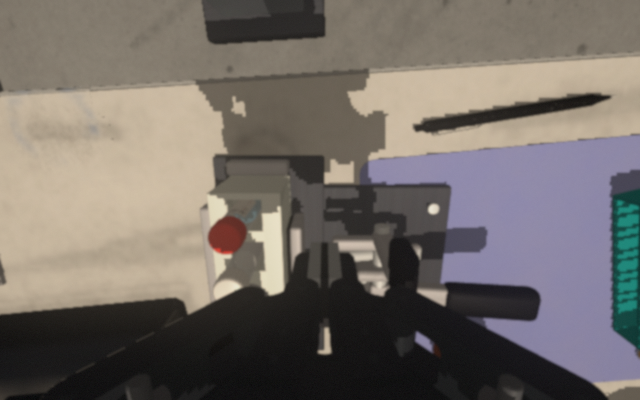

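Fingers sit at (325,270), clear of the caps, with the paddle at (403,262). Pushing towards +y.

carry_out([
  {"gripper": 0, "dx": 0, "dy": 0.7, "dz": 0.2, "yaw": 0},
  {"gripper": 0, "dx": 0, "dy": 0.7, "dz": 0.1, "yaw": 0},
  {"gripper": 0, "dx": 0, "dy": 0.6, "dz": 0, "yaw": 0},
  {"gripper": 0, "dx": 0, "dy": 0.5, "dz": 0, "yaw": 0},
  {"gripper": 0, "dx": 0, "dy": 0.5, "dz": 0, "yaw": 0},
  {"gripper": 0, "dx": 0, "dy": 0.5, "dz": 0, "yaw": 0},
])

```text
clock: 49.9
tcp_pos: [0.4589, 0.1907, 0.1041]
tcp_rot: [-3.135, -0.001, 3.083]
wrist_force: [0.6, -12.7, -2.5]
opening: -0.0004
```

carry_out([
  {"gripper": 0, "dx": 0, "dy": 0.5, "dz": 0, "yaw": 0},
  {"gripper": 0, "dx": 0, "dy": 0.5, "dz": 0, "yaw": 0},
  {"gripper": 0, "dx": 0, "dy": 0.5, "dz": 0, "yaw": 0},
  {"gripper": 0, "dx": 0, "dy": 0.4, "dz": 0, "yaw": 0},
  {"gripper": 0, "dx": 0, "dy": 0, "dz": 0, "yaw": 0},
])

```text
clock: 50.4
tcp_pos: [0.4598, 0.2118, 0.1038]
tcp_rot: [-3.14, -0.001, 3.082]
wrist_force: [-0.1, -1.0, -0.2]
opening: 0.0001
```

```bash
python3 - <<'E'
from h import *
T=T_tool();print(CR.T@(T[:3,3]-NC)*1000, monitor.get_obs()['wrist_force'])
cv2.imwrite('pics/r2.png',vision.get_image('wrist'))
E
```

```text
[-50.4266 103.4126  95.834 ] [-0.0754 -1.0425 -0.2288]
```

View pics/r2.png

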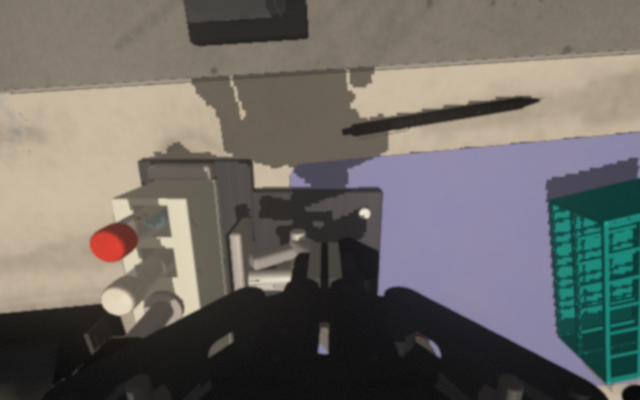

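The load dropped from 13 N to 1 N and the handle left its level place at right: the clamp let go. Raise straight up and look.

carry_out([
  {"gripper": 0, "dx": 0, "dy": -0.8, "dz": 0, "yaw": 0},
  {"gripper": 0, "dx": 0, "dy": 0, "dz": -1.5, "yaw": 0},
  {"gripper": 0, "dx": 0, "dy": 0, "dz": -2.5, "yaw": 0},
  {"gripper": 0, "dx": 0, "dy": 0, "dz": -4, "yaw": 0},
  {"gripper": 0, "dx": 0, "dy": 0, "dz": -4, "yaw": 0},
  {"gripper": 0, "dx": 0, "dy": -3, "dz": -4, "yaw": 0},
  {"gripper": 0, "dx": -1, "dy": -3, "dz": 0, "yaw": 0},
  {"gripper": 0, "dx": -2.5, "dy": -2, "dz": 0, "yaw": 0},
  {"gripper": 0.5, "dx": -2.5, "dy": 0, "dz": 0, "yaw": 0},
  {"gripper": 0.6, "dx": -2, "dy": 0, "dz": 0, "yaw": 0},
  {"gripper": 0.6, "dx": 0, "dy": 0, "dz": 0, "yaw": 0},
  {"gripper": 0.6, "dx": 0, "dy": 0, "dz": 0, "yaw": 0},
  {"gripper": 0.6, "dx": 0, "dy": 0, "dz": 0, "yaw": 0},
  {"gripper": 0.6, "dx": 0, "dy": 0, "dz": 0, "yaw": 0},
])

```text
clock: 51.85
tcp_pos: [0.5341, 0.1194, 0.2644]
tcp_rot: [3.142, 0.0, 3.082]
wrist_force: [-0.2, -0.3, -0.1]
opening: 0.0511
```

```bash
python3 - <<'E'
from h import *
m=vision.camera_model('wrist');T=T_tool();im=vision.get_image('wrist')
c=im[40:300,230:480];cv2.imwrite('pics/s1.png',cv2.resize(c,None,fx=2.3,fy=2.3,interpolation=cv2.INTER_CUBIC))
np.savez('s1.npz',mT=m['T'],T=T);print(CR.T@(T[:3,3]-NC)*1000)
E
```

```text
[ 29.2639  15.7211 256.4401]
```

View pics/s1.png

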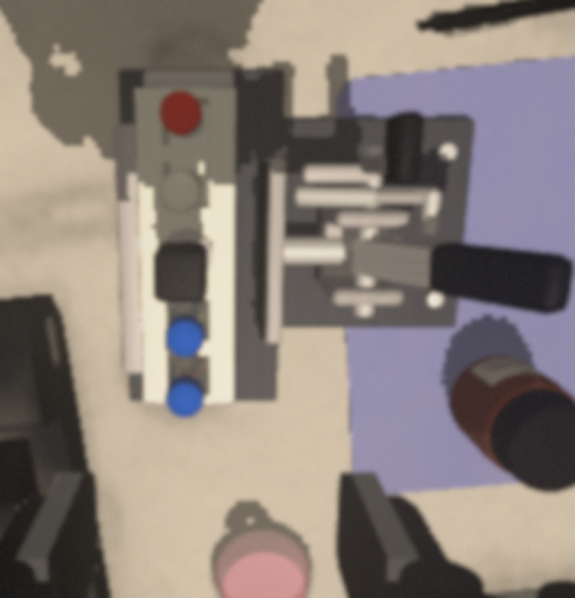

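The clamp is open: handle up at (500,275), jaw back at (275,250), lever at rest. The carrier stands with its four tubes, knob at (180,272). Measuring the knob.

```bash
python3 - <<'E'
from h import *
m=vision.camera_model('wrist');d=np.load('s1.npz');m['T']=d['mT'];T=d['T']
g=lambda x,y,z:CR.T@(onz(m,230+x/2.3,40+y/2.3,z)-NC)*1000
im=cv2.imread('pics/s1.png')
for n,p in dict(red=(181,112,.1),white=(181,191,.1),b1=(184,338,.1),b2=(185,397,.1),L=(144,380,.062),R=(235,380,.062),L2=(139,200,.062),R2=(236,200,.062),end=(185,401,.062),top=(187,86,.062),knobtop=(181,275,.13),knobnear=(181,302,.13),kl=(156,280,.13),kr=(206,280,.13)).items(): print(n,g(*p))
c=cv2.resize(im[220:320,130:240],None,fx=5,fy=5);c=np.clip(c.astype(float)*2,0,255).astype(np.uint8);cv2.imwrite('pics/s2.png',c)
E
```

```text
red [-61.4741   0.8334  92.    ]
white [-31.7239   0.4286  92.    ]
b1 [28.6708  0.877  92.    ]
b2 [54.9701  0.9838 92.    ]
L [ 58.8528 -20.5732  54.    ]
R [58.8421 23.6441 54.    ]
L2 [-26.3028 -20.4428  54.    ]
R2 [-26.313  23.454  54.   ]
end [69.6077 -0.7806 54.    ]
top [-74.444    1.8213  54.    ]
knobtop [ -2.6275   1.4464 122.    ]
knobnear [  7.525    1.3083 122.    ]
kl [ -0.7615  -7.8767 122.    ]
kr [ -0.7659  10.7188 122.    ]
```

View pics/s2.png

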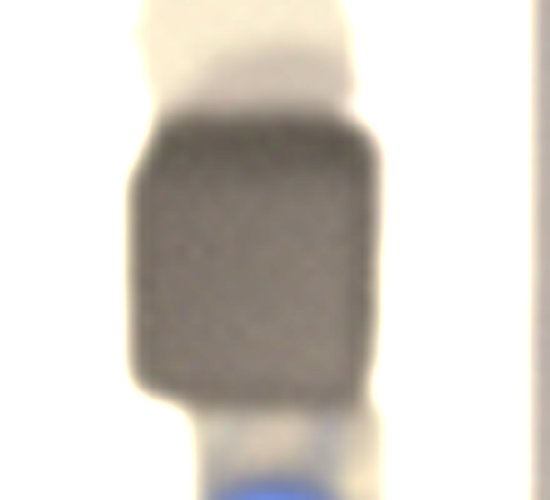

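```bash
python3 - <<'E'
from h import *
print(todo(cl(-.0019,.0018,.102),CA+np.pi/2))
E
```

```text
[array([ 3.1319, -1.391 , 15.4459]), np.float64(0.000735682777066371)]
```

carry_out([
  {"gripper": 0.6, "dx": 1.6, "dy": -0.7, "dz": 0, "yaw": 0},
  {"gripper": 0.6, "dx": 1.53, "dy": -0.69, "dz": 0, "yaw": 0},
  {"gripper": 0.6, "dx": 0, "dy": 0, "dz": 4, "yaw": 0},
  {"gripper": 0.6, "dx": 0, "dy": 0, "dz": 4, "yaw": 0},
  {"gripper": 0.6, "dx": 0, "dy": 0, "dz": 0, "yaw": 0},
  {"gripper": 0.6, "dx": 0, "dy": 0, "dz": 0, "yaw": 0},
  {"gripper": 0.6, "dx": 0, "dy": 0, "dz": 0, "yaw": 0},
  {"gripper": 0.6, "dx": 0, "dy": 0, "dz": 0, "yaw": 0},
])

```text
clock: 52.7
tcp_pos: [0.5043, 0.1072, 0.1868]
tcp_rot: [3.141, 0.004, 3.082]
wrist_force: [-0.6, -0.6, -0.5]
opening: 0.0512
```

```bash
python3 - <<'E'
from h import *
look('pics/t1.png');print(todo(cl(-.0019,.0018,.102),CA+np.pi/2))
E
```

```text
tcp [0.5043 0.1072 0.1868] clamp mm [  0.2901   1.672  178.847 ]
[array([0.2241, 0.0161, 7.6461]), np.float64(0.0002943508107418058)]
```

View pics/t1.png

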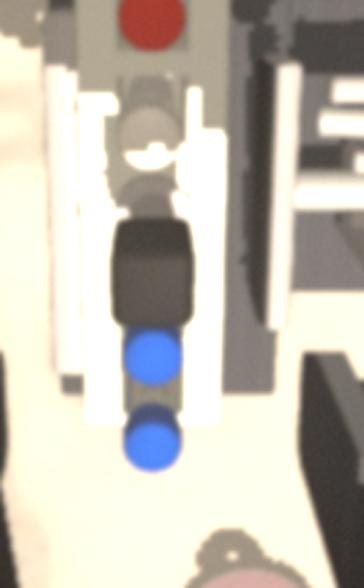

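```bash
python3 - <<'E'
from h import *
q=relook()
print(q(152,326,.13),q(152,258,.13),q(112,290,.13),q(192,290,.13))
look('pics/t2.png')
E
```

```text
[-6.4202 -1.0117 56.8757] [10.2268 -1.0056 56.8023] [  2.4964 -10.1845  56.8351] [ 2.4857  8.1676 56.8378]
tcp [0.5041 0.1071 0.1865] clamp mm [  0.0525   1.6291 178.4692]
```

The knob is centred sideways and 2 mm ahead. Descend and grip.

carry_out([
  {"gripper": 0.6, "dx": 0.2, "dy": 0, "dz": 2.5, "yaw": 0},
  {"gripper": 0.6, "dx": 0, "dy": 0, "dz": 2.5, "yaw": 0},
  {"gripper": 0.6, "dx": 0, "dy": 0, "dz": 1.6, "yaw": 0},
  {"gripper": 0.6, "dx": 0, "dy": 0, "dz": 1, "yaw": 0},
  {"gripper": 0.6, "dx": 0, "dy": 0, "dz": 0, "yaw": 0},
  {"gripper": 0.3, "dx": 0, "dy": 0, "dz": 0, "yaw": 0},
  {"gripper": 0.1, "dx": 0, "dy": 0, "dz": 0, "yaw": 0},
  {"gripper": 0, "dx": 0, "dy": 0, "dz": 0, "yaw": 0},
  {"gripper": 0, "dx": 0, "dy": 0, "dz": 0, "yaw": 0},
  {"gripper": 0, "dx": 0, "dy": 0, "dz": 0, "yaw": 0},
  {"gripper": 0, "dx": 0, "dy": 0, "dz": 0, "yaw": 0},
], squeeze=70)

```text
clock: 53.9
tcp_pos: [0.5019, 0.1073, 0.1098]
tcp_rot: [3.141, 0.003, 3.082]
wrist_force: [-0.5, 0.6, 6.5]
opening: 0.0191
```

```bash
python3 - <<'E'
from h import *
look('pics/t3.png')
E
```

```text
tcp [0.5019 0.1073 0.1098] clamp mm [ -2.103    1.7052 101.7808]
```

View pics/t3.png

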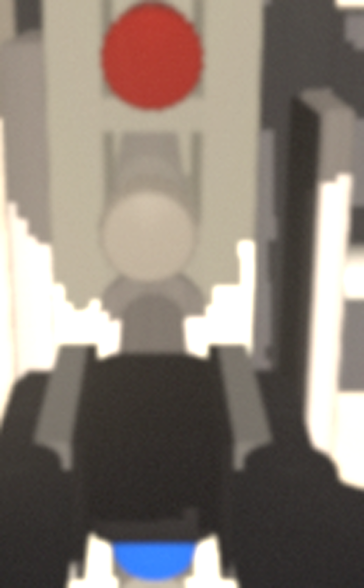

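Gripped at 19 mm with both pads on the knob. Lift gently, away from the fixed jaw.

carry_out([
  {"gripper": 0, "dx": 0, "dy": 0, "dz": -0.3, "yaw": 0},
  {"gripper": 0, "dx": 0, "dy": 0.3, "dz": -0.3, "yaw": 0},
  {"gripper": 0, "dx": 0, "dy": 0.2, "dz": -1, "yaw": 0},
  {"gripper": 0, "dx": 0, "dy": 0, "dz": -2, "yaw": 0},
  {"gripper": 0, "dx": 0, "dy": 0, "dz": -3, "yaw": 0},
  {"gripper": 0, "dx": 0, "dy": 0, "dz": -3, "yaw": 0},
  {"gripper": 0, "dx": 0, "dy": 0, "dz": -3, "yaw": 0},
  {"gripper": 0, "dx": 0, "dy": 0, "dz": -3, "yaw": 0},
  {"gripper": 0, "dx": 0, "dy": 0, "dz": -3, "yaw": 0},
  {"gripper": 0, "dx": 0.5, "dy": 0, "dz": -1, "yaw": 0},
  {"gripper": 0, "dx": 1.5, "dy": 0, "dz": 0, "yaw": 0},
  {"gripper": 0, "dx": 2, "dy": 0, "dz": 0, "yaw": 0},
  {"gripper": 0, "dx": 2, "dy": 0, "dz": 0, "yaw": 0},
  {"gripper": 0, "dx": 1, "dy": 0, "dz": 0, "yaw": 0},
  {"gripper": 0, "dx": 0, "dy": 0, "dz": 0, "yaw": 0},
])

```text
clock: 55.45
tcp_pos: [0.4299, 0.1167, 0.3036]
tcp_rot: [3.142, -0.001, 3.082]
wrist_force: [0.8, 0.5, -4.9]
opening: 0.0187
```

```bash
python3 - <<'E'
from h import *
o=monitor.get_obs();print(o['tcp_pos'],o['qpos'],o['opening'])
cv2.imwrite('pics/u1.png',vision.get_image('wrist'))
E
```

```text
[0.4299 0.1167 0.3036] [-0.0076 -0.2259  1.8512  0.0001  1.5175 -1.519 ] 0.018695432785123686
```

View pics/u1.png

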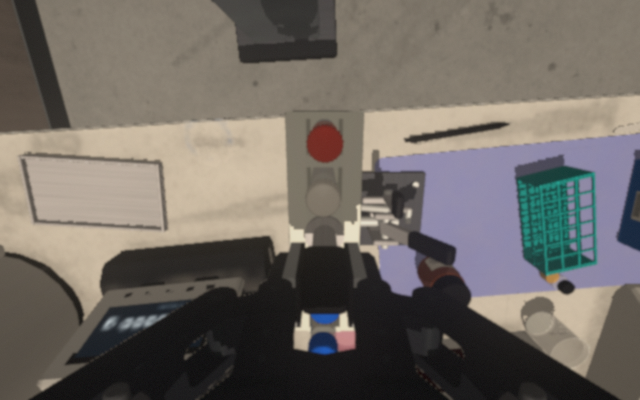

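The loaded carrier hangs level and the empty tray is visible at (95,190). Turn back towards the tray.

carry_out([
  {"gripper": 0, "dx": 0, "dy": 0, "dz": 0, "yaw": 0.125},
  {"gripper": 0, "dx": 0, "dy": 0, "dz": 0, "yaw": 0.125},
  {"gripper": 0, "dx": 0, "dy": 0, "dz": 0, "yaw": 0.125},
  {"gripper": 0, "dx": 0, "dy": 0, "dz": 0, "yaw": 0.125},
  {"gripper": 0, "dx": 0, "dy": 0, "dz": 0, "yaw": 0.125},
  {"gripper": 0, "dx": 0, "dy": 0, "dz": 0, "yaw": 0.125},
  {"gripper": 0, "dx": 0, "dy": 0, "dz": 0, "yaw": 0.125},
  {"gripper": 0, "dx": 0, "dy": 0, "dz": 0, "yaw": 0.125},
  {"gripper": 0, "dx": 0, "dy": 0, "dz": 0, "yaw": 0.125},
  {"gripper": 0, "dx": 0, "dy": 0, "dz": 0, "yaw": 0.125},
  {"gripper": 0, "dx": 0, "dy": 0, "dz": 0, "yaw": 0.125},
  {"gripper": 0, "dx": 0, "dy": 0, "dz": 0, "yaw": 0.125},
  {"gripper": 0, "dx": 0, "dy": 0, "dz": 0, "yaw": 0.125},
  {"gripper": 0, "dx": 0, "dy": 0, "dz": 0, "yaw": 0},
  {"gripper": 0, "dx": 0, "dy": 0, "dz": 0, "yaw": 0},
])

```text
clock: 57.0
tcp_pos: [0.4315, 0.1163, 0.3041]
tcp_rot: [-3.141, 0.0, 1.46]
wrist_force: [-0.0, -0.0, -4.2]
opening: 0.0195
```

```bash
python3 - <<'E'
from h import *
o=monitor.get_obs();print(o['tcp_pos'],o['tcp_rot'],o['opening'],o['clock'])
print(todo([.4502,-.2112,.305],1.458+np.pi/2))
im=vision.get_image('top');cv2.imwrite('pics/u2.png',cv2.resize(im[205:265,335:425],None,fx=8,fy=8,interpolation=cv2.INTER_CUBIC))
E
```

```text
[0.4315 0.1163 0.3041] [-3.1414  0.      1.4595] 0.01947793633064158 57.0
[array([-32.3421,   5.4919,  -0.0916]), np.float64(0.0015289936433138251)]
```

View pics/u2.png

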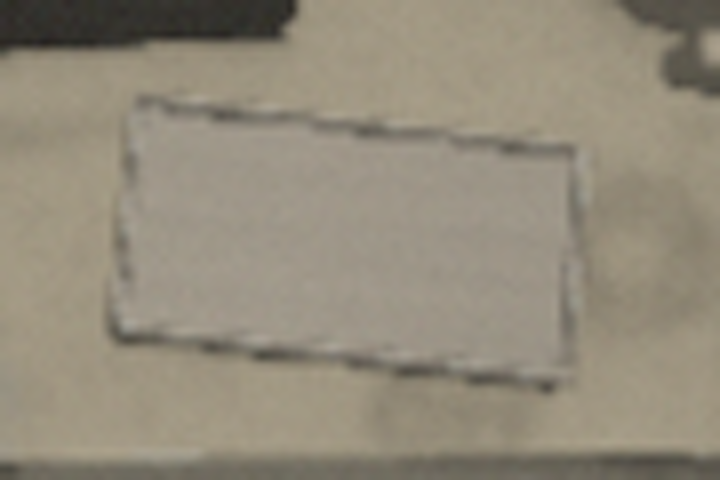

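The empty tray in the top view has corners at about (138,98), (583,148), (562,383) and (113,338). Computing its pose.

```bash
python3 - <<'E'
from h import *
t=vision.camera_model('top')
c=[onz(t,335+(x+.5)/8-.5,205+(y+.5)/8-.5,.010)[:2] for x,y in [(138,98),(583,148),(565,383),(113,338)]]
c=np.array(c);print(c,c.mean(0))
for i in range(4):
    e=c[(i+1)%4]-c[i];print(np.linalg.norm(e),np.arctan2(e[1],e[0])%np.pi)
m=vision.camera_model('wrist');m['T']=None
E
```

```text
[[ 0.5088 -0.1231]
 [ 0.4864 -0.3072]
 [ 0.3894 -0.2951]
 [ 0.4093 -0.1104]] [ 0.4485 -0.2089]
0.1854245018028386 1.4494338010673504
0.0977459003567428 3.017287700943167
0.18577500436367636 1.4631392405815435
0.10029344610305996 3.0140416013835707
```

carry_out([
  {"gripper": 0, "dx": -1, "dy": 0, "dz": 0, "yaw": 0},
  {"gripper": 0, "dx": -2, "dy": 0, "dz": 0, "yaw": 0},
  {"gripper": 0, "dx": -3, "dy": 0, "dz": 0, "yaw": 0},
  {"gripper": 0, "dx": -3, "dy": 0, "dz": 0, "yaw": 0},
  {"gripper": 0, "dx": -3, "dy": 0, "dz": 0, "yaw": 0},
  {"gripper": 0, "dx": -3, "dy": 0, "dz": 0, "yaw": 0},
  {"gripper": 0, "dx": -3, "dy": 0.5, "dz": 0, "yaw": 0},
  {"gripper": 0, "dx": -3, "dy": 1, "dz": 0, "yaw": 0},
  {"gripper": 0, "dx": -3, "dy": 1, "dz": 0, "yaw": 0},
  {"gripper": 0, "dx": -3, "dy": 1, "dz": 0, "yaw": 0},
  {"gripper": 0, "dx": -2.5, "dy": 1, "dz": 0, "yaw": 0},
  {"gripper": 0, "dx": -1.8, "dy": 0.8, "dz": 0, "yaw": 0},
  {"gripper": 0, "dx": -0.9, "dy": 0.1, "dz": 0, "yaw": 0},
  {"gripper": 0, "dx": 0, "dy": 0, "dz": 0, "yaw": 0},
  {"gripper": 0, "dx": 0, "dy": 0, "dz": 0, "yaw": 0},
  {"gripper": 0, "dx": 0, "dy": 0, "dz": 0, "yaw": 0},
])

```text
clock: 58.65
tcp_pos: [0.448, -0.2088, 0.3044]
tcp_rot: [3.142, -0.0, 1.458]
wrist_force: [-0.2, -0.1, -4.7]
opening: 0.0192
```

```bash
python3 - <<'E'
from h import *
o=monitor.get_obs();print(todo([.4494,-.210,.1057],1.457+np.pi/2),o['opening'])
cv2.imwrite('pics/v1.png',vision.get_image('wrist'))
E
```

```text
[array([-0.1121,  0.1537, 19.8691]), np.float64(0.0009870239872595832)] 0.019197163894298368
```

View pics/v1.png

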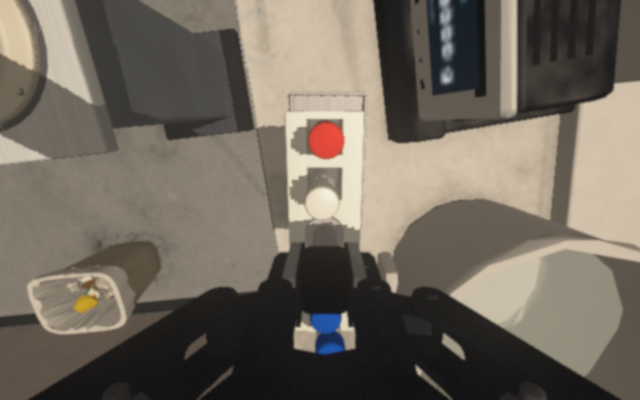

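Carrier over the tray with all four caps in place. Lower.

carry_out([
  {"gripper": 0, "dx": -0.1, "dy": 0.15, "dz": 1, "yaw": 0},
  {"gripper": 0, "dx": 0, "dy": 0, "dz": 3, "yaw": 0},
  {"gripper": 0, "dx": 0, "dy": 0, "dz": 3, "yaw": 0},
  {"gripper": 0, "dx": 0, "dy": 0, "dz": 3, "yaw": 0},
  {"gripper": 0, "dx": 0, "dy": 0, "dz": 3, "yaw": 0},
  {"gripper": 0, "dx": 0, "dy": 0, "dz": 2.5, "yaw": 0},
  {"gripper": 0, "dx": 0, "dy": 0, "dz": 2, "yaw": 0},
  {"gripper": 0, "dx": 0, "dy": 0, "dz": 1, "yaw": 0},
  {"gripper": 0, "dx": 0, "dy": 0, "dz": 0.5, "yaw": 0},
  {"gripper": 0, "dx": 0, "dy": 0, "dz": 0, "yaw": 0},
  {"gripper": 0, "dx": 0, "dy": 0, "dz": 0, "yaw": 0},
  {"gripper": 0, "dx": 0, "dy": 0, "dz": 0, "yaw": 0},
])

```text
clock: 59.9
tcp_pos: [0.4503, -0.2114, 0.1155]
tcp_rot: [3.14, 0.001, 1.457]
wrist_force: [-0.0, -0.2, -3.6]
opening: 0.0186
```

```bash
python3 - <<'E'
from h import *
o=monitor.get_obs();print(o['tcp_pos'],o['wrist_force'])
cv2.imwrite('pics/v2.png',vision.get_image('wrist'))
E
```

```text
[ 0.4503 -0.2114  0.1155] [-0.0436 -0.1569 -3.6279]
```

View pics/v2.png

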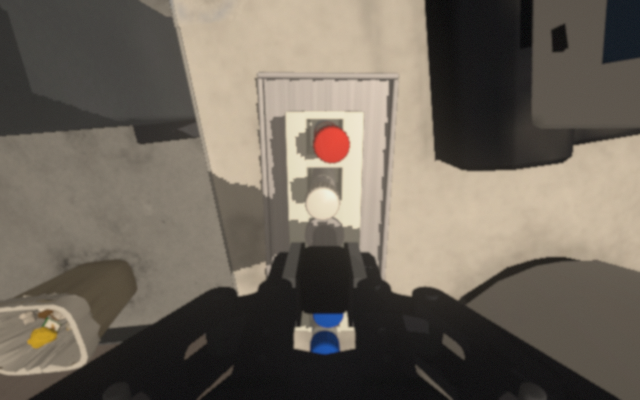

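Centred inside the tray walls. Final lowering.

carry_out([
  {"gripper": 0, "dx": 0, "dy": 0, "dz": 0.5, "yaw": 0},
  {"gripper": 0, "dx": 0, "dy": 0, "dz": 0.2, "yaw": 0},
  {"gripper": 0, "dx": 0, "dy": 0, "dz": 0.1, "yaw": 0},
  {"gripper": 0, "dx": 0, "dy": 0, "dz": 0.1, "yaw": 0},
  {"gripper": 0, "dx": 0, "dy": 0, "dz": 0, "yaw": 0},
  {"gripper": 0, "dx": 0, "dy": 0, "dz": 0, "yaw": 0},
])

```text
clock: 60.55
tcp_pos: [0.4495, -0.2105, 0.1059]
tcp_rot: [-3.141, -0.001, 1.457]
wrist_force: [-3.2, 4.7, 4.8]
opening: 0.0187
```

Contact felt. Release and rise.

carry_out([
  {"gripper": 0.22, "dx": 0, "dy": 0, "dz": 0, "yaw": 0},
  {"gripper": 0.28, "dx": 0, "dy": 0, "dz": 0, "yaw": 0},
  {"gripper": 0.35, "dx": 0, "dy": 0, "dz": 0, "yaw": 0},
  {"gripper": 0.45, "dx": 0, "dy": 0, "dz": 0, "yaw": 0},
  {"gripper": 0.6, "dx": 0, "dy": 0, "dz": 0, "yaw": 0},
  {"gripper": 0.6, "dx": 0, "dy": 0, "dz": 0, "yaw": 0},
  {"gripper": 0.6, "dx": 0, "dy": 0, "dz": -1, "yaw": 0},
  {"gripper": 0.6, "dx": 0, "dy": 0, "dz": -2, "yaw": 0},
  {"gripper": 0.6, "dx": 0, "dy": 0, "dz": -4, "yaw": 0},
  {"gripper": 0.6, "dx": 0, "dy": 0, "dz": -4, "yaw": 0},
  {"gripper": 0.6, "dx": 0, "dy": 0, "dz": -4, "yaw": 0},
  {"gripper": 0.6, "dx": 0, "dy": 0, "dz": -4, "yaw": 0},
  {"gripper": 0.6, "dx": -2, "dy": -3, "dz": -2, "yaw": 0},
  {"gripper": 0.6, "dx": -2, "dy": -3, "dz": 0, "yaw": 0},
  {"gripper": 0.6, "dx": 0, "dy": 0, "dz": 0, "yaw": 0},
  {"gripper": 0.6, "dx": 0, "dy": 0, "dz": 0, "yaw": 0},
])

```text
clock: 62.15
tcp_pos: [0.3851, -0.2439, 0.316]
tcp_rot: [3.14, 0.0, 1.455]
wrist_force: [0.3, -0.2, -0.8]
opening: 0.0514
```

```bash
python3 - <<'E'
from h import *
m=vision.camera_model('wrist');T=T_tool();im=vision.get_image('wrist');cv2.imwrite('pics/w1.png',im);np.savez('w1.npz',mT=m['T'])
cv2.imwrite('pics/w2.png',vision.get_image('top'))
crop('scene','pics/w3.png',170,190,420,330,3)
E
```

```text
(no output)
```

View pics/w1.png

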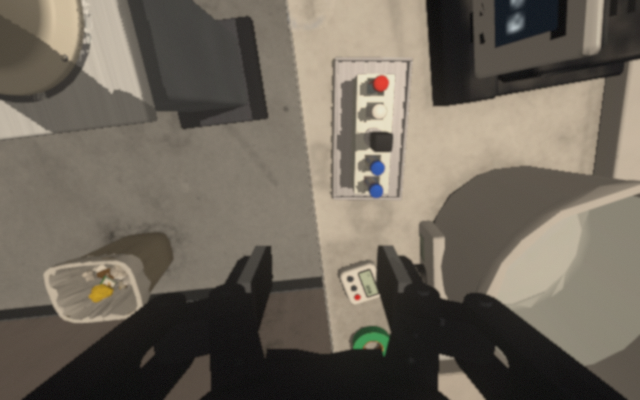

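View pics/w2.png

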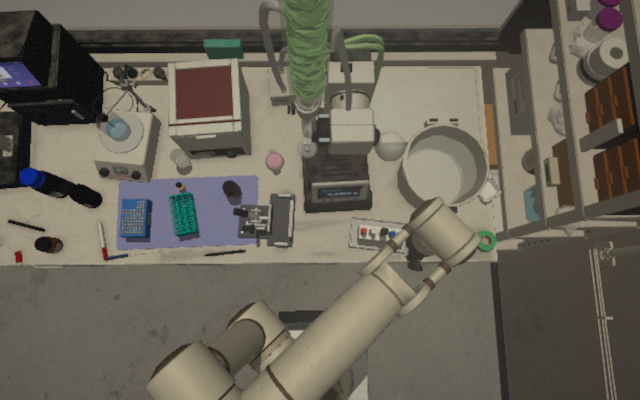

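View pics/w3.png

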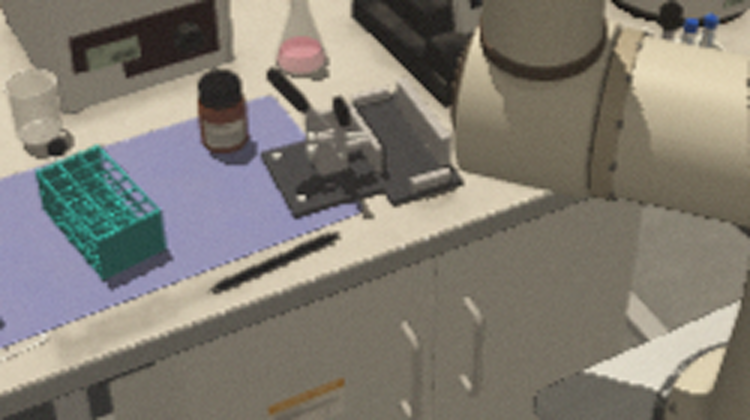

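The carrier stands in the tray with caps at (381,83), (377,111), (377,168) and (375,190); the clamp is open and the rack empty. A numeric check for flatness, plus the bystanders.

```bash
python3 - <<'E'
from h import *
m=vision.camera_model('wrist');m['T']=np.load('w1.npz')['mT']
im=cv2.imread('pics/w1.png');cv2.imwrite('pics/w4.png',cv2.resize(im[50:205,325:420],None,fx=3.8,fy=3.8,interpolation=cv2.INTER_CUBIC))
P=np.array([onz(m,*p,.096) for p in [(380.7,83),(377.5,111),(377,168),(375.5,190)]]);print(P);u=(P[0]-P[3])/np.linalg.norm(P[0]-P[3]);print((P-P[1])@u*1000,np.arctan2(u[1],u[0]))
print(onz(m,380,143,.126))
a=cv2.imread('pics/a_top.png').astype(int);b=cv2.imread('pics/w2.png').astype(int)
for n,(x0,y0,x1,y1) in dict(flask=(255,140,295,180),jar=(215,175,245,205),vial=(175,178,190,195),timer=(435,228,462,258)).items(): print(n,np.abs(a-b)[y0:y1,x0:x1].mean())
E
```

```text
[[ 0.4554 -0.1537  0.096 ]
 [ 0.4501 -0.1816  0.096 ]
 [ 0.4453 -0.2437  0.096 ]
 [ 0.4418 -0.2692  0.096 ]]
[ 28.3647   0.     -62.2134 -87.9917] 1.4539951220270364
[ 0.4456 -0.2124  0.126 ]
flask 1.81875
jar 2.1307407407407406
vial 2.798692810457516
timer 20.222633744855965
```

View pics/w4.png

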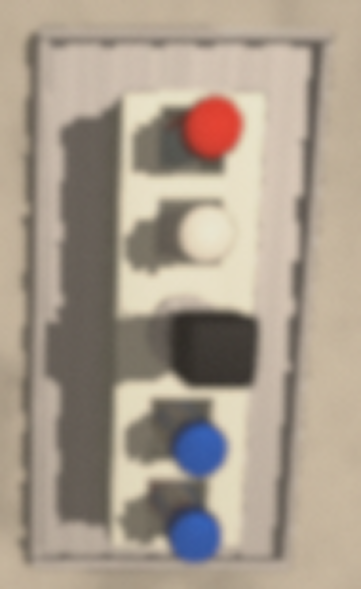

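The cap spacings fit the holes at a common height and the carrier sits square in the tray. The flask, jar and vial are unchanged. The timer patch differs only because the arm covers it in the top view; the wrist view shows it in place. Handing in.

```bash
python3 -c "
from bench import robot
print(robot.hand_in())"
```

```text
the job is handed in; nothing more can be done
None
```

The job is done and handed in at about 62 s of the 210 s allowed. I stood the carrier in the nest and locked the clamp. All four tubes then went into the holes, the release lever opened the clamp, and I lifted the loaded carrier by its knob back into the tray.

**Last checks**
- **Carrier:** it sits inside the tray walls, square to the tray, and I felt it touch down on the tray floor before letting go.
- **Tubes:** all four caps are at matching positions over the holes. Spacings between neighbouring caps along the row are 28, 62 and 26 mm, against 27, 62 and 27 mm given.
- **Clamp and bench:** the handle is up, the clamp is open and the rack is empty. The flask, jar and vial look unchanged in the top view.

**Checks that disagreed or were weak**
- **Timer:** the top-view comparison for the timer differed (20, against about 2 to 3 for the others) because the arm was covering it. The wrist view shows the timer in its place, but I made no numeric check of it.
- **Red tube:** it went in about 1.8 mm off the centre of its hole, within the 2.3 mm of play.
- **White tube:** a picture suggested it hung 3–4 mm low in the hand, but no floor contact was felt there. It was let go at the same height as the others.
- **Tube depth:** I judged "fully down" from the release height and the cap positions. I felt no contact with the hole floors.

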